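# Seat a sample vial against the sprung plunger of a measuring cell

### The arm

A 7-joint arm with a two-finger parallel gripper is mounted at the origin on the work surface. World frame = base frame: x ahead of the robot, y to its left, z up, the work surface at z = 0. Lengths are in m, angles in rad, forces in N, time in s.
With the tool pointing down it reaches from about 0.425 to 0.925 m from the base axis. Payload 6.8 kg.
Tool frame: the origin (TCP) lies at the very end of the fingers, on their centre line; the grasp point (between the pads) lies 19 mm behind it (bot.grasp_offset is the distance from the TCP to the grasp point, in m); z points along the fingers, y is the direction in which the jaws open and shut (so a half turn about z gives the same grasp; the last joint's range is limited). The gripper opens to 85 mm and grips with 20 to 120 N. Pads are 22 mm wide; open, the fingers measure 114 mm over their backs; the gripper's body (76 mm by 85 mm) begins 54 mm behind the grasp point. The pads swing forward as they close: fully open they stand 13 mm farther back than shut.
Start: joints at [-1.353, 0.477, 0.022, 1.555, -0.011, 1.109, -0.083], TCP at [0.216, 0.64, 0.231] pointing down, gripper open.
Joint ranges: [-2.96, 2.96], [-0.34, 2.1], [-1.41, 1.46], [0.24, 2.44], [-1.37, 4.51], [0.17, 1.92], [-2.96, 2.96]. Speed limits (rad/s): [2.39, 2.39, 3.14, 3.14, 3.14, 3.14, 3.14].

### API

Orientations are given as a unit quaternion [w, x, y, z].
In Python, from station import monitor, cams, bot, finder gives the robot as it stands.
- The arm moves only by the tool jog_arm, never from a script. Its argument "plan" is a list of rows, each an object of numbers: "x", "y", "z": the shift along the tool's x, y, z as a fraction of full scale; "wx", "wy", "wz": the turn, a rotation vector about the tool's x, y, z as a fraction of full scale. A call has 1 to 12 rows; each row is the pose to reach, as a shift and turn from the pose measured when the call began, along the tool's axes at that moment, turning the shorter way round; what a row does not reach only later rows make up. Full scale, the value 1, is 20 cm for a shift and 180 degrees for a turn. A row lasts 1/12 s, in which the tool goes at most 41.7 mm and 7.16 degrees, less where a joint would pass 70% of its speed; a pose out of reach is approached as far as the arm can. A call with a number of a shift or a turn outside -1 to 1 is refused whole. A call with a gripper value outside its range is refused whole. "hand" is the opening, from -1 (shut) to 1 (fully open), set as the call begins (left out, the last holds). The fingers move at their own pace and stop on an object; "grip_force" is the grip in N (left out, the last holds). Time passes only in rows, so rows that repeat a pose let the fingers close. It gives the time, the measured TCP pose, the force and the opening at its end, in the units of the state.
- monitor.get_obs(): the state, without advancing time (a new reading comes with each control period).
- cams.read_camera(name): name is "scene" or "top" or "wrist"; returns the picture (420x560x3 uint8, red, green, blue); there is no depth.
- cams.get_calibration(name): a dict with "fx", "fy", "cx", "cy" (pixels), "distortion" ([k1, k2, p1, p2, k3] as OpenCV has them; the pictures are not rectified), "extrinsics" (4x4, takes a point from world to camera coordinates). Camera axes: x right, y down, z forward; pixel columns grow to the right and rows downward; lengths in m; the calibration is good to about 2 mm. A picture is of the moment at which its call begins: read the wrist's pose just before it. get_calibration takes no time and is no camera call; for the wrist camera it gives the pose at the moment of the call.
- bot.hand_in(): hands the job in, once; it reports no verdict.
Trained networks look in the newest picture that a camera, given by its name, has taken for a name from the list of things; names that differ only in an ending like _2 or _b are one class to them, and where a whole thing is asked for, a point or a joint stands for the part that bears it (a point fixed in the world has none). Each returns a list of dicts, best first, with "confidence" (0 to 1); they miss things now and then, are a little off and sometimes report something else, mostly with a low value. They report only what shows in the picture. A call takes as long as a camera call. They do not tell look-alikes from the thing itself.
- finder.find_in(camera, target): "bbox" ([left, top, width, height] in pixels, round what is visible of it).
- finder.place_of(camera, target): "location" ([column, row] in pixels: a listed point, or the origin of a listed thing).
The state is a dict: "t": time; "q": joint angles; "joint_vel": joint speeds; "joint_torque": joint torques, N m; "eef_pos": TCP position; "tool_rot": TCP orientation; "contact_force": force on the tool from outside, world axes, zero at the start; "torque": the same for the moment, N m; "gripper_width": opening from 0.0 (shut) to 1.0 (fully open).
Only numpy, scipy, OpenCV 4.12 (cv2) and the standard library are available. Lean on these libraries where they do the work, as an engineer would, in place of code of your own. Each camera call takes 0.05 s, during which the arm holds its last target. There are 200 camera calls.

### The job

Use the spatula, not the fingers, to lever up the orange-edged cover of the white measuring cell and swing it fully open past upright, then lay the spatula flat on the bench and let go of it. Take the blue-capped vial from the rack, put it in the cell's well and press it down against the sprung plunger until its collar sits firmly on the metal stop ring, without ramming it. Finish while still holding it pressed down there; leave the other vials and the reagent bottle where they are.

Things in the scene. Friction and masses are not known exactly. Their poses are not given: they have to be found in the camera images.
- cell: white measuring cell, fixed. Origin on the well's axis at bench level; x runs level from the front (cover's lip) to the rear (hinge), z up. Deck 70 mm high, x -47 to +47, y -60 to +60 mm; behind it, to x = +92, 80 mm high. A wing with a sloping screen (up to 70 mm high) spans y -60 to -135. The well in the deck: round, 29 mm across, 55 mm deep
- slot (a point): middle of the slot under the closed cover at the deck's front edge, 75 mm above the bench. Two rails at the sides carry the cover 10 mm above the deck: the slot is 100 mm wide and 10 mm high (70 to 80 mm above the bench), open to the front. A blade can enter about 20 mm before it is over the stop ring (75 mm high). Axes as the cell's
- stop_top (a point): centre of the upper face of the aluminium stop ring round the mouth of the well, 75 mm above the bench; ring 48 mm outside, 33 mm inside, 5 mm high. The vial's collar lands on it. z up
- plunger (a joint): travel in m of the brass plunger (22 mm disc) in the well: 0 = up, its top 40 mm below the ring's top; grows to 0.012 as it is pressed down. Spring pushes up with 3 N at 0 and 8 N at 0.010, where the vial's collar meets the stop ring
- cover (a joint): opening angle in rad of the cover: 0 closed, 1.57 upright, 1.9 end of travel. It hinges about a horizontal axis along the cell's y; stiff hinge (0.08 N m, needs 1 to 2 N at the lip), stays at any angle. It may start up to 0.05 rad ajar
- cover_hinge (a point): point of the hinge axis on the cell's middle, 45 mm behind the well's axis (cell's +x) and 80 mm above the bench; does not move. Axes as the cell's
- cover_lip (a point): middle of the lower front edge of the grey cover with an orange stripe: plate 100 mm from hinge to lip, 118 mm wide, 5 mm thick. Closed, the lip lies 8 mm in front of the deck's front edge, 80 mm above the bench. Axes of the cover: x from lip to hinge
- spatula_grip (a point): lab spatula on the bench: black handle 110 mm long, 14 mm wide and high, and a yellow blade 95 mm long, 20 mm wide, 2.5 mm thick at half the handle's height. Weighs 50 g. This point is on its middle line in the handle, 70 mm from the handle's end, near its centre of mass, 7 mm above its underside. x points along to the blade, z up
- spatula_tip (a point): middle of the blade's tip, 130 mm ahead of spatula_grip along its x, 7 mm above its underside
- rack: fixed blue vial rack, 60 x 180 mm, 55 mm high, with three 29 mm holes in a row along its y at -58, 0 and +58 mm. Origin under its centre, z up
- vial_blue_cap (a point): amber vial, 92 mm tall: foot 26 mm across and 50 mm long, metal collar 40 mm across and 6 mm thick, blue cap 30 mm across and 36 mm tall. It hangs by its collar in one of the rack's holes. Point at the centre of the cap, 74 mm above its foot and 24 mm above the collar's underside. z along the vial, up. About 60 g
- vial_white_cap (a point): amber vial, 92 mm tall: foot 26 mm across and 50 mm long, metal collar 40 mm across and 6 mm thick, white cap 30 mm across and 36 mm tall. It hangs by its collar in one of the rack's holes. Same point and size; leave alone
- vial_red_cap (a point): amber vial, 92 mm tall: foot 26 mm across and 50 mm long, metal collar 40 mm across and 6 mm thick, red cap 30 mm across and 36 mm tall. It hangs by its collar in one of the rack's holes. Same point and size; leave alone
- reagent: brown reagent bottle, 60 mm across, 100 mm high, standing aside; origin under its centre; leave alone
Mind the look-alikes: they are no part of the job. Leave any green or pink look-alike of the part that bears spatula_grip alone. Leave any yellow look-alike of the part that bears vial_blue_cap alone.

How it is judged:
By the outcome, as a careful person would: the job done as asked, in the order asked, and still so for the second after the job is handed in, while the arm keeps its last pose, push and grip.
It also fails if it takes over 72 s, if anything falls off the work surface, if the arm or the gripper's body presses on something with over 40 N, if the wrist force passes 120 N, or if a joint passes its speed limit or range.

## Working session

There is one attempt and no reset: what is moved stays moved. The work goes in short steps, Python scripts to look and compute and a tool call to move; the robot and the scene stay as the last step left them, time stands still between calls to the robot, and variables do not carry over. Pictures are saved under pics/ and viewed, about 8 in all and at most 12, crops included, and the job is handed in when it is done.

Besides the shell and the picture viewer there is one more tool, called after "Call:" as name(argument=value, ...), one argument or row to a line, values as JSON. jog_arm: Moves the arm, as the interface text tells. Shift numbers are shares of 20 cm and turn numbers shares of 180 degrees, none past 1 either way. Its arguments: {"type":"object","properties":{"plan":{"type":"array","items":{"type":"object","properties":{"x":{"type":"number","minimum":-1,"maximum":1},"y":{"type":"number","minimum":-1,"maximum":1},"z":{"type":"number","minimum":-1,"maximum":1},"wx":{"type":"number","minimum":-1,"maximum":1},"wy":{"type":"number","minimum":-1,"maximum":1},"wz":{"type":"number","minimum":-1,"maximum":1}}}},"hand":{"type":"number"},"grip_force":{"type":"number"}},"required":["plan"]}

```bash
ls; mkdir -p pics
python3 - <<'E'
from station import monitor, cams, bot, finder
import cv2
o=monitor.get_obs(); print({k:(o[k]) for k in('t','eef_pos','tool_rot','contact_force','gripper_width')}, bot.grasp_offset)
for n in('scene','top'):
    im=cams.read_camera(n); cv2.imwrite(f'pics/{n}0.png',im[:,:,::-1])
    c=cams.get_calibration(n); print(n,c)
    for t in('cell','slot','stop_top','cover_hinge','cover_lip','spatula_grip','spatula_tip','rack','vial_blue_cap','vial_white_cap','vial_red_cap','reagent'):
        print(t,[( [round(v) for v in r['location']],round(r['confidence'],2)) for r in finder.place_of(n,t)][:4])
E
```

```text
pics
{'t': 0.0, 'eef_pos': array([0.21588416, 0.63892178, 0.23031652]), 'tool_rot': array([-6.72206191e-05,  1.62188726e-01,  9.86759331e-01, -9.13904540e-04]), 'contact_force': array([-0.54087537,  0.61000554,  0.24430764]), 'gripper_width': 0.9971950020784076} 0.0187
scene {'fx': 526.794099589917, 'fy': 526.794099589917, 'cx': 279.56917626960075, 'cy': 207.81954274473094, 'distortion': array([0.06826971, 0.        , 0.        , 0.        , 0.        ]), 'extrinsics': array([[ 0.24204773,  0.97024876,  0.0054997 , -0.03388702],
       [ 0.71436207, -0.17437029, -0.67770336, -0.30038082],
       [-0.65658185,  0.16796534, -0.73531484,  1.49378637],
       [ 0.        ,  0.        ,  0.        ,  1.        ]])}
cell [([421, 232], 0.62)]
slot [([217, 254], 0.57), ([404, 216], 0.55)]
stop_top []
cover_hinge [([447, 203], 0.84)]
cover_lip [([407, 215], 0.74)]
spatula_grip [([259, 226], 0.98), ([317, 262], 0.63), ([370, 168], 0.62), ([319, 215], 0.41)]
spatula_tip [([286, 309], 0.61), ([320, 212], 0.59), ([318, 152], 0.55)]
rack [([196, 289], 0.88)]
vial_blue_cap [([162, 276], 0.89), ([11
[... 340 characters left out ...]
8, -0.99972783,  0.01880609, -0.09368893],
       [-0.98715867, -0.01662055, -0.15887578,  0.49166584],
       [ 0.15914511, -0.01637123, -0.98711945,  1.31423902],
       [ 0.        ,  0.        ,  0.        ,  1.        ]])}
cell [([167, 186], 0.7), ([363, 175], 0.65)]
slot [([182, 177], 0.56)]
stop_top []
cover_hinge [([148, 185], 0.59)]
cover_lip [([184, 175], 0.88)]
spatula_grip [([296, 228], 0.89), ([181, 263], 0.88), ([264, 178], 0.75)]
spatula_tip [([242, 229], 0.93), ([298, 141], 0.87)]
rack [([358, 181], 0.55), ([245, 228], 0.35)]
vial_blue_cap [([421, 161], 0.77), ([386, 170], 0.62)]
vial_white_cap [([340, 178], 0.57)]
vial_red_cap [([362, 176], 0.7)]
reagent [([370, 246], 0.92)]
```

View pics/scene0.png

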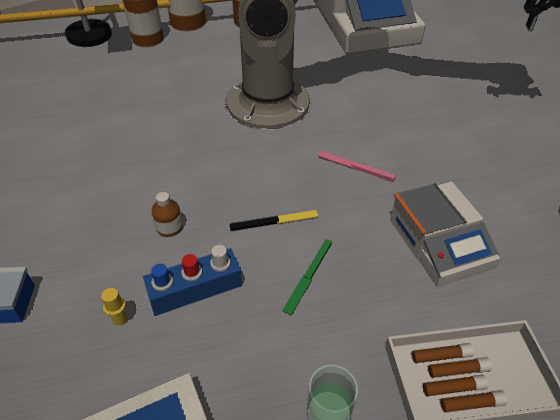

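View pics/top0.png

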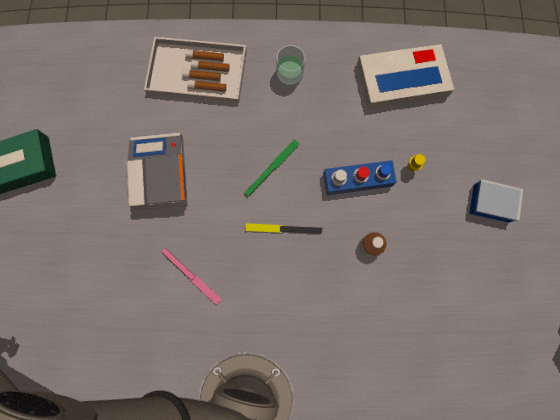

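The top view shows, in pixels:

| Item | Position |
|---|---|
| Black/yellow spatula (target) | (296,228), blade towards the cell |
| Green spatula | (272,167) |
| Pink spatula | (192,276) |
| Blue vial (rack end) | (384,170) |
| Red vial | (362,175) |
| White vial | (340,178) |
| Loose yellow-capped look-alike | (417,161) |
| Cell | (160,172), with its orange lip at (183,175) |

The choices by description are the black-handled spatula and the blue cap in the rack. Next I'll measure and check with a crop.

```bash
cat > h.py <<'E'
from station import monitor, cams, bot, finder
import numpy as np, cv2
from scipy.spatial.transform import Rotation as R
def cal(n):
    c=cams.get_calibration(n); K=np.array([[c['fx'],0,c['cx']],[0,c['fy'],c['cy']],[0,0,1]]); return K,np.array(c['distortion']),np.array(c['extrinsics'])
def at_z(n,px,z,C=None):
    K,d,E=C or cal(n); u=cv2.undistortPoints(np.array([[px]],float),K,d).ravel()
    D=E[:3,:3].T@np.r_[u,1]; o=-E[:3,:3].T@E[:3,3]; return o+D*(z-o[2])/D[2]
def proj(n,P,C=None):
    K,d,E=C or cal(n); return cv2.projectPoints(np.atleast_2d(P).astype(float),cv2.Rodrigues(E[:3,:3])[0],E[:3,3],K,d)[0].reshape(-1,2)
def pose():
    o=monitor.get_obs(); w,x,y,z=o['tool_rot']; return o,np.array(o['eef_pos']),R.from_quat([x,y,z,w])
def togo(p,rot):
    "shift/turn fractions from the present pose to TCP pose p,rot"
    o,e,r=pose(); return (r.inv().apply(np.array(p)-e)/.2).round(4),((r.inv()*rot).as_rotvec()/np.pi).round(4)
def down(yaw): # tool z down, tool y (jaws) along world angle yaw
    y=np.array([np.cos(yaw),np.sin(yaw),0]); z=np.array([0,0,-1]); return R.from_matrix(np.c_[np.cross(y,z),y,z])
E
python3 - <<'E'
from h import *
T={'cell':0,'slot':.075,'cover_hinge':.08,'cover_lip':.08,'spatula_grip':.007,'spatula_tip':.007,'rack':0,'vial_blue_cap':.079,'vial_white_cap':.079,'vial_red_cap':.079,'reagent':0}
for n in('scene','top'):
    im=cams.read_camera(n)
    for t,z in T.items():
        print(n,t,[(np.round(at_z(n,r['location'],z)[:2],4).tolist(),round(r['confidence'],2)) for r in finder.place_of(n,t)][:4])
    if n=='top':
        a=cv2.resize(im[120:220,120:220],(400,400),interpolation=2); b=cv2.resize(im[205:250,235:335],(400,180),interpolation=2);c=cv2.resize(im[145:200,315:415],(400,220),interpolation=2)
        cv2.imwrite('pics/crop1.png',np.hstack([a,np.vstack([b,c])])[:,:,::-1])
print(pose()[2].as_matrix().round(3))
E
```

```text
scene cell [([0.5557, 0.2245], 0.68)]
scene slot [([0.5599, 0.1609], 0.94)]
scene cover_hinge [([0.5477, 0.2636], 0.96)]
scene cover_lip [([0.5644, 0.1686], 0.74)]
scene spatula_grip [([0.5709, -0.0327], 0.91), ([0.3446, 0.1832], 0.9), ([0.4488, -0.1216], 0.88)]
scene spatula_tip [([0.4481, 0.0173], 0.94), ([0.2563, 0.0776], 0.91), ([0.6765, -0.1202], 0.66)]
scene rack [([0.5797, -0.29], 0.83)]
scene vial_blue_cap [([0.5851, -0.3394], 0.88), ([0.618, -0.4361], 0.88), ([0.5108, -0.1348], 0.66)]
scene vial_white_cap [([0.5723, -0.2321], 0.97)]
scene vial_red_cap [([0.5801, -0.2847], 0.87), ([0.5882, -0.3384], 0.2)]
scene reagent [([0.5311, -0.3452], 0.48)]
top cell [([0.5502, 0.2378], 0.97)]
top slot [([0.5546, 0.1728], 0.78)]
top cover_hinge [([0.5451, 0.2663], 0.96)]
top cover_lip [([0.5558, 0.1631], 0.65), ([0.3858, -0.3071], 0.2)]
top spatula_grip [([0.4413, -0.1186], 0.9), ([0.3378, 0.1704], 0.77), ([0.5679, -0.0334], 0.68)]
top spatula_tip [([0.4403, 0.0077], 0.91), ([0.2498, 0.0773], 0.64), ([0.6745, -0.1255], 0.6)]
top rack [([0.5724, -0.2832], 0.88)]
top vial_blue_cap [([0.6054, -0.4342], 0.65), ([0.5784, -0.3449], 0.48)]
top vial_white_cap [([0.3903, -0.299], 0.69), ([0.5832, -0.3497], 0.61), ([0.5622, -0.2314], 0.51)]
top vial_red_cap [([0.5667, -0.2861], 0.62)]
top reagent [([0.3944, -0.3218], 0.58)]
[[-0.947  0.32  -0.   ]
 [ 0.32   0.947 -0.   ]
 [-0.    -0.    -1.   ]]
```

View pics/crop1.png

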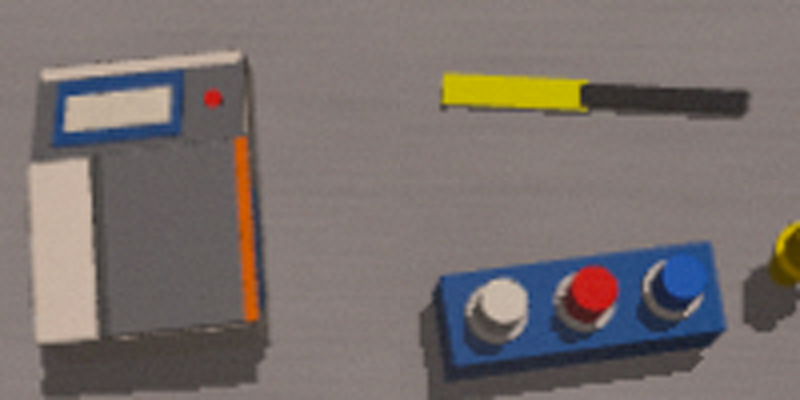

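Run:
```python
from h import *
o,e,r=pose(); E=cal('wrist')[2]; T=np.eye(4);T[:3,:3]=r.as_matrix();T[:3,3]=e
print((E@T).round(4)) # tool->cam
print(proj('wrist',e+[0,0,-.23]))
print(togo([.54,.14,.33],down(0)), togo([.54,.14,.33],down(np.pi)))
```

```text
[[-5.000e-04  1.000e+00 -4.000e-04  3.000e-04]
 [-9.577e-01 -6.000e-04 -2.878e-01  2.860e-02]
 [-2.878e-01  3.000e-04  9.577e-01  1.565e-01]
 [ 0.000e+00  0.000e+00  0.000e+00  1.000e+00]]
[[276.74531493 177.88930079]]
(array([-2.334 , -1.8476, -0.4935]), array([-0.    ,  0.    ,  0.3963])) (array([-2.334 , -1.8476, -0.4935]), array([-0.    , -0.    , -0.6037]))
```

Call:
jog_arm(
  plan=[
    {"x": -1, "y": -0.8, "z": -0.25, "wz": 0.2},
    {"x": -1, "y": -0.8, "z": -0.25, "wz": 0.2},
    {"x": -1, "y": -0.8, "z": -0.25, "wz": 0.2},
    {"x": -1, "y": -0.8, "z": -0.25, "wz": 0.2},
    {"x": -1, "y": -0.8, "z": -0.25, "wz": 0.2},
    {"x": -1, "y": -0.8, "z": -0.25, "wz": 0.2},
    {"x": -1, "y": -0.8, "z": -0.25, "wz": 0.2},
  ],
  hand=-0.2,
)

```text
invalid input at $.plan[0]: expected keys x, y, z, wx, wy, wz
```

Run:
```python
from h import *
print(togo([.54,.14,.33],down(0)),pose()[0]['q'].round(2),pose()[0]['gripper_width'])
```

```text
(array([-2.334 , -1.8476, -0.4935]), array([-0.    ,  0.    ,  0.3963])) [-1.35  0.48  0.02  1.56 -0.01  1.11 -0.08] 1.0036612597073018
```

All keys are needed in each row.

Call:
jog_arm(
  plan=[
    {"x": -1, "y": -0.8, "z": -0.25, "wx": 0, "wy": 0, "wz": 0.2},
    {"x": -1, "y": -0.8, "z": -0.25, "wx": 0, "wy": 0, "wz": 0.2},
    {"x": -1, "y": -0.8, "z": -0.25, "wx": 0, "wy": 0, "wz": 0.2},
    {"x": -1, "y": -0.8, "z": -0.25, "wx": 0, "wy": 0, "wz": 0.2},
    {"x": -1, "y": -0.8, "z": -0.25, "wx": 0, "wy": 0, "wz": 0.2},
    {"x": -1, "y": -0.8, "z": -0.25, "wx": 0, "wy": 0, "wz": 0.2},
    {"x": -1, "y": -0.8, "z": -0.25, "wx": 0, "wy": 0, "wz": 0.2},
  ],
  hand=-0.2,
)

```text
t: 3.08
eef_pos: [0.3594, 0.4178, 0.2831]
tool_rot: [0.001, 0.463, 0.886, 0.001]
contact_force: [0.5, -0.2, 0.0]
gripper_width: 0.398
```

Run:
```python
from h import *
print(togo([.54,.14,.33],down(0)),pose()[0]['q'].round(2),pose()[0]['gripper_width'])
```

```text
(array([-1.6565, -0.0508, -0.2316]), array([0.0009, 0.0004, 0.1933])) [-1.17  0.22  0.23  1.81 -0.05  1.12 -0.31] 0.3981789417608032
```

Call:
jog_arm(
  plan=[
    {"x": -1, "y": 0, "z": -0.22, "wx": 0, "wy": 0, "wz": 0.193},
    {"x": -1, "y": 0, "z": -0.22, "wx": 0, "wy": 0, "wz": 0.193},
    {"x": -1, "y": 0, "z": -0.22, "wx": 0, "wy": 0, "wz": 0.193},
    {"x": -1, "y": 0, "z": -0.22, "wx": 0, "wy": 0, "wz": 0.193},
    {"x": -1, "y": 0, "z": -0.22, "wx": 0, "wy": 0, "wz": 0.193},
    {"x": -1, "y": 0, "z": -0.22, "wx": 0, "wy": 0, "wz": 0.193},
    {"x": -1, "y": 0, "z": -0.22, "wx": 0, "wy": 0, "wz": 0.193},
  ],
)

```text
t: 3.67
eef_pos: [0.4755, 0.2507, 0.3285]
tool_rot: [0.002, 0.709, 0.705, 0.002]
contact_force: [-0.7, 1.6, -0.7]
gripper_width: 0.403
```

Run:
```python
from h import *
print(togo([.54,.14,.33],down(0)),pose()[0]['q'].round(2),pose()[1])
print(proj('wrist',[[.55,.16,.08],[.55,.26,.08],[.49,.21,.08]]))
```

```text
(array([-0.5521,  0.3249, -0.0059]), array([ 0.0016, -0.0002, -0.0015])) [-0.98  0.16  0.43  1.79 -0.07  1.2  -0.53] [0.4755347  0.25072016 0.32854637]
[[341.24582045 254.51883653]
 [345.41235614 166.08556084]
 [288.15031503 212.19417883]]
```

Run:
```python
from h import *
C=cal('wrist'); im=cams.read_camera('wrist'); cv2.imwrite('pics/w1.png',im[:,:,::-1])
for t,z in {'cell':0,'slot':.075,'cover_hinge':.08,'cover_lip':.08,'spatula_grip':.007,'spatula_tip':.007}.items():
    print(t,[(np.round(r['location']),np.round(at_z('wrist',r['location'],z,C)[:2],4).tolist(),round(r['confidence'],2)) for r in finder.place_of('wrist',t)][:4])
```

```text
cell [(array([338., 185.]), [0.5561, 0.2223], 0.69)]
slot [(array([346., 241.]), [0.5561, 0.1744], 0.93)]
cover_hinge [(array([345., 166.]), [0.5497, 0.26], 0.75)]
cover_lip [(array([354., 252.]), [0.5637, 0.1627], 0.73)]
spatula_grip [(array([254., 403.]), [0.4403, -0.12], 0.68), (array([170., 227.]), [0.339, 0.1692], 0.57)]
spatula_tip [(array([117., 295.]), [0.2529, 0.0695], 0.65), (array([406., 399.]), [0.6809, -0.1192], 0.62), (array([254., 335.]), [0.4445, 0.0058], 0.56)]
```

View pics/w1.png

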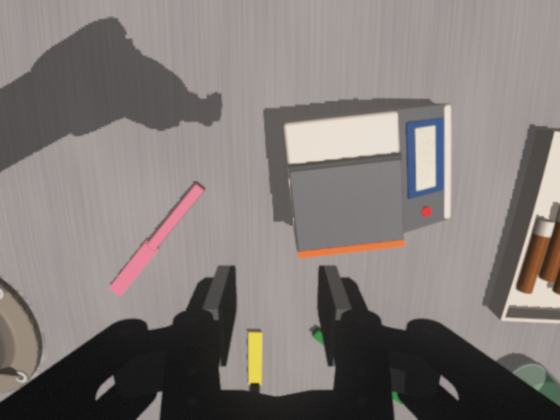

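Run:
```python
from h import *
from scipy.optimize import least_squares as LS
W=[((92,60,80),(285,123)),((92,-60,80),(399,112.5)),((-55,59,80),(299,257.5)),((-55,-59,80),(404.5,246.5))]
T=[((92,-60,80),(127.5,160.7)),((92,60,80),(129.2,205.8)),((-55,-59,83),(181.7,154.2)),((-55,59,83),(184.7,200))]
def res(p,n,L):
    c,s=np.cos(p[2]),np.sin(p[2]); M=np.array([[c,-s,0],[s,c,0],[0,0,1]])
    P=np.array([M@np.array(a)/1000+[p[0],p[1],0] for a,_ in L]); return (proj(n,P)-[b for _,b in L]).ravel()
for n,L in(('wrist',W),('top',T)):
    s=LS(res,[.55,.21,1.57],args=(n,L)); print(n,s.x.round(4),np.degrees(s.x[2]).round(2),s.fun.round(1))
# spatula colour in top
im=cams.read_camera('top'); hsv=cv2.cvtColor(im,cv2.COLOR_RGB2HSV)
m=((hsv[...,0]>25)&(hsv[...,0]<35)&(hsv[...,1]>180)).astype(np.uint8); m[:210]=0;m[250:]=0
bx=np.argwhere(m)[:,::-1]; a=cv2.minAreaRect(bx.astype(np.float32)); print(a,len(bx))
m2=((im.max(2)<60)).astype(np.uint8); m2[:215]=0;m2[242:]=0;m2[:,:275]=0;m2[:,330:]=0
b2=np.argwhere(m2)[:,::-1]; b=cv2.minAreaRect(b2.astype(np.float32)); print(b,len(b2))
for r in(a,b): print([at_z('top',p,.0085)[:2].round(4).tolist() for p in cv2.boxPoints(r)], at_z('top',r[0],.01)[:2].round(4))
```

```text
wrist [0.5515 0.2229 1.6881] 96.72 [-1.1  1.2  2.3 -1.  -0.1  0.2 -1.1 -0.4]
top [0.5507 0.2176 1.6855] 96.57 [-1.2 -0.5 -0.7  0.4  0.9  0.2  1.  -0.1]
((263.5185546875, 227.5917510986328), (35.3271598815918, 7.401448726654053), 2.602562189102173) 253
((300.0022888183594, 229.45249938964844), (40.19255828857422, 5.279731750488281), 2.726310968399048) 201
[[0.4328, 0.008], [0.4523, 0.0076], [0.4496, -0.0848], [0.4301, -0.0842]] [ 0.441  -0.0384]
[[0.4326, -0.0811], [0.4465, -0.0815], [0.4431, -0.1867], [0.4292, -0.1861]] [ 0.4377 -0.1337]
```

Call:
jog_arm(
  plan=[
    {"x": -1, "y": -0.1, "z": 0.4, "wx": 0, "wy": 0, "wz": 0},
    {"x": -1, "y": -0.1, "z": 0.4, "wx": 0, "wy": 0, "wz": 0},
    {"x": -1, "y": -0.1, "z": 0.4, "wx": 0, "wy": 0, "wz": 0},
    {"x": -1, "y": -0.1, "z": 0.4, "wx": 0, "wy": 0, "wz": 0},
    {"x": -1, "y": -0.1, "z": 0.4, "wx": 0, "wy": 0, "wz": 0},
    {"x": -1, "y": -0.1, "z": 0.4, "wx": 0, "wy": 0, "wz": 0},
  ],
)

```text
t: 4.57
eef_pos: [0.4509, 0.0481, 0.2451]
tool_rot: [0.0, 0.708, 0.706, -0.002]
contact_force: [0.3, 0.3, 0.1]
gripper_width: 0.396
```

Run:
```python
from h import *
print(togo([.439,-.1205,.12],down(np.radians(-2))),pose()[0]['q'].round(2),pose()[1])
```

```text
(array([-0.8413, -0.0558,  0.6278]), array([-0.0005,  0.0009,  0.01  ])) [-0.77  0.08  0.56  2.07 -0.05  1.   -0.18] [0.45094306 0.04807773 0.24505589]
```

Call:
jog_arm(
  plan=[
    {"x": -0.84, "y": -0.055, "z": 0.63, "wx": 0, "wy": 0, "wz": 0.01},
    {"x": -0.84, "y": -0.055, "z": 0.63, "wx": 0, "wy": 0, "wz": 0.01},
    {"x": -0.84, "y": -0.055, "z": 0.63, "wx": 0, "wy": 0, "wz": 0.01},
    {"x": -0.84, "y": -0.055, "z": 0.63, "wx": 0, "wy": 0, "wz": 0.01},
    {"x": -0.84, "y": -0.055, "z": 0.63, "wx": 0, "wy": 0, "wz": 0.01},
    {"x": -0.84, "y": -0.055, "z": 0.63, "wx": 0, "wy": 0, "wz": 0.01},
  ],
)

```text
t: 5.07
eef_pos: [0.4363, -0.1248, 0.1168]
tool_rot: [-0.0, 0.721, 0.693, -0.004]
contact_force: [-1.3, 0.5, 0.4]
gripper_width: 0.397
```

Run:
```python
from h import *
C=cal('wrist'); im=cams.read_camera('wrist'); cv2.imwrite('pics/w2.png',im[:,:,::-1])
for t,z in {'spatula_grip':.007,'spatula_tip':.007}.items():
    print(t,[(np.round(r['location']),np.round(at_z('wrist',r['location'],z,C)[:2],4).tolist(),round(r['confidence'],2)) for r in finder.place_of('wrist',t)][:4])
print(proj('wrist',[[.439,-.1205,.014],[.443,.009,.0085],[.441,-.0384,.0085]],C).round())
hsv=cv2.cvtColor(im,cv2.COLOR_RGB2HSV)
m=((hsv[...,0]>25)&(hsv[...,0]<35)&(hsv[...,1]>180)).astype(np.uint8)
n,l,s,c=cv2.connectedComponentsWithStats(m); i=1+s[1:,4].argmax(); a=cv2.minAreaRect(np.argwhere(l==i)[:,::-1].astype(np.float32)); print(a,[at_z('wrist',p,.0083,C)[:2].round(4).tolist() for p in cv2.boxPoints(a)])
print(togo([.439,-.1205,.004],down(np.radians(-2))),pose()[0]['q'].round(2),pose()[1])
```

```text
spatula_grip [(array([281., 203.]), [0.4399, -0.1194], 0.72), (array([497.,  72.]), [0.584, -0.0358], 0.56)]
spatula_tip []
[[280. 207.]
 [278.  -0.]
 [278.  80.]]Traceback (most recent call last):
  File "<stdin>", line 8, in <module>
ValueError: attempt to get argmax of an empty sequence
```

View pics/w2.png

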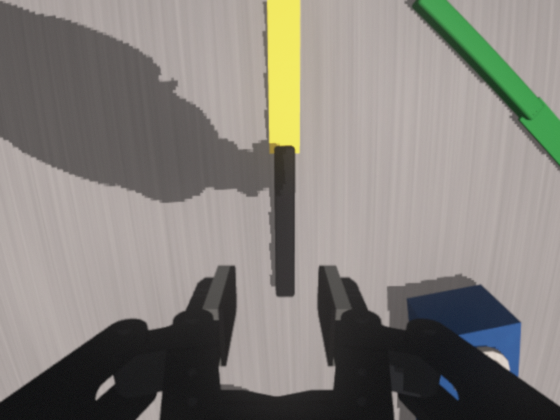

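Run:
```python
from h import *
for p,z in(((284.7,148),.014),((285.3,295),.014),((284,151),.0085),((284,10),.0085)): print(at_z('wrist',p,z)[:2].round(4))
print(togo([.4415,-.1205,.004],down(np.radians(-2.0))))
```

```text
[ 0.4463 -0.0763]
[ 0.4435 -0.1836]
[ 0.4459 -0.0789]
[0.4487 0.0084]
(array([0.0014, 0.0142, 0.5761]), array([-0.0009,  0.001 , -0.0004]))
```

Call:
jog_arm(
  plan=[
    {"x": 0.014, "y": 0.026, "z": 0.3, "wx": 0, "wy": 0, "wz": 0},
    {"x": 0.014, "y": 0.026, "z": 0.5, "wx": 0, "wy": 0, "wz": 0},
    {"x": 0.014, "y": 0.026, "z": 0.575, "wx": 0, "wy": 0, "wz": 0},
    {"x": 0.014, "y": 0.026, "z": 0.575, "wx": 0, "wy": 0, "wz": 0},
    {"x": 0.014, "y": 0.026, "z": 0.575, "wx": 0, "wy": 0, "wz": 0},
  ],
)

```text
t: 5.63
eef_pos: [0.4446, -0.1161, 0.0037]
tool_rot: [-0.001, 0.719, 0.695, -0.002]
contact_force: [-0.4, 0.1, 0.8]
gripper_width: 0.4
```

Call:
jog_arm(
  plan=[
    {"x": 0, "y": 0, "z": 0, "wx": 0, "wy": 0, "wz": 0},
    {"x": 0, "y": 0, "z": 0, "wx": 0, "wy": 0, "wz": 0},
    {"x": 0, "y": 0, "z": 0, "wx": 0, "wy": 0, "wz": 0},
    {"x": 0, "y": 0, "z": 0, "wx": 0, "wy": 0, "wz": 0},
    {"x": 0, "y": 0, "z": 0, "wx": 0, "wy": 0, "wz": 0},
    {"x": 0, "y": 0, "z": 0, "wx": 0, "wy": 0, "wz": 0},
  ],
  hand=-1,
  grip_force=90,
)

```text
t: 6.13
eef_pos: [0.446, -0.115, 0.0051]
tool_rot: [-0.0, 0.718, 0.696, -0.001]
contact_force: [-0.9, 2.2, 8.4]
gripper_width: 0.13
```

Call:
jog_arm(
  plan=[
    {"x": 0, "y": 0, "z": -0.1, "wx": 0, "wy": 0, "wz": 0},
    {"x": 0, "y": 0, "z": -0.2, "wx": 0, "wy": 0, "wz": 0},
    {"x": 0, "y": 0, "z": -0.4, "wx": 0, "wy": 0, "wz": 0},
    {"x": 0, "y": 0, "z": -0.6, "wx": 0, "wy": 0, "wz": 0},
    {"x": 0, "y": 0, "z": -0.6, "wx": 0, "wy": 0, "wz": 0},
    {"x": 0, "y": 0, "z": -0.6, "wx": 0, "wy": 0, "wz": 0},
  ],
)

```text
t: 6.63
eef_pos: [0.4481, -0.1145, 0.1277]
tool_rot: [0.002, 0.718, 0.696, 0.002]
contact_force: [0.2, 0.3, -0.4]
gripper_width: 0.129
```

Run:
```python
from h import *
im=cams.read_camera('wrist'); s=cams.read_camera('scene'); 
print(pose()[0]['gripper_width'],pose()[1])
cv2.imwrite('pics/w3.png',np.hstack([cv2.resize(im,(400,300)),cv2.resize(s[130:280,180:380],(400,300))])[:,:,::-1])
C=cal('scene');
```

```text
0.12884024671026761 [ 0.44586917 -0.11423886  0.12518826]
```

View pics/w3.png

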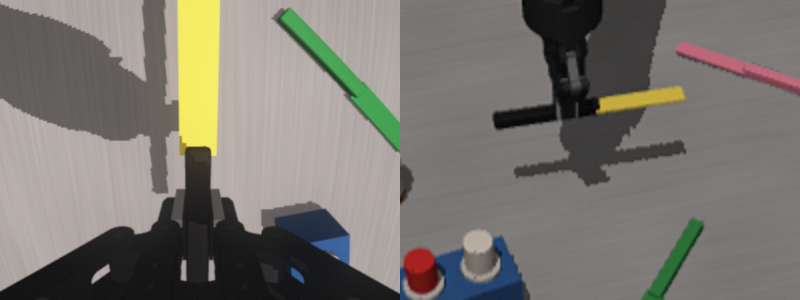

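Run:
```python
from h import *
o,e,r=pose(); C=cal('wrist')
im=cams.read_camera('wrist')
hsv=cv2.cvtColor(im,cv2.COLOR_RGB2HSV)
def blade(im):
    h=cv2.cvtColor(im,cv2.COLOR_RGB2HSV); m=((h[...,0]>22)&(h[...,0]<35)&(h[...,1]>120)&(h[...,2]>120)).astype(np.uint8)
    return m
m=blade(im)
for row in(5,60,120,180,200,205,210,215): x=np.where(m[row])[0]; print(row,(x.min(),x.max(),len(x)) if len(x) else None)
for row in (209,): 
    p=at_z('wrist',(278,row),e[2]+.0033,C); print('junction tool',r.inv().apply(p-e).round(4))
ends={}
for n in('top','scene'):
    im=cams.read_camera(n); m=blade(im); k,l,s,c=cv2.connectedComponentsWithStats(m)
    for i in range(1,k):
        if s[i,4]>60: print(n,s[i],cv2.boxPoints(cv2.minAreaRect(np.argwhere(l==i)[:,::-1].astype(np.float32))).round(1).tolist())
    print(n,finder.place_of(n,'spatula_tip')[:3])
    for d in(.12,.125,.13): print(n,d,proj(n,e+r.apply([d,0,-.002])).round(1), proj(n,e+r.apply([d-.095,0,-.002])).round(1))
```

```text
5 (np.int64(249), np.int64(306), 58)
60 (np.int64(250), np.int64(305), 56)
120 (np.int64(251), np.int64(304), 54)
180 (np.int64(251), np.int64(303), 53)
200 (np.int64(252), np.int64(302), 51)
205 (np.int64(254), np.int64(302), 27)
210 (np.int64(252), np.int64(302), 14)
215 (np.int64(252), np.int64(302), 13)
junction tool [ 0.0337  0.0012 -0.0033]
top [409 154  17  16 131] [[407.3999938964844, 161.89999389648438], [415.3999938964844, 149.89999389648438], [427.3999938964844, 157.89999389648438], [419.3999938964844, 169.89999389648438]]
top [243 215  20   9 152] [[243.0, 223.0], [243.0, 215.0], [262.0, 215.0], [262.0, 223.0]]
top [{'location': [296.3, 141.3], 'confidence': 0.89}, {'location': [243.2, 219.0], 'confidence': 0.75}, {'location': [217.3, 299.8], 'confidence': 0.65}]
top 0.12 [[244.4 217.9]] [[284.  219.8]]
top 0.125 [[242.3 217.8]] [[281.9 219.7]]
top 0.13 [[240.2 217.7]] [[279.8 219.6]]
scene [278 173  44  14 319] [[277.0, 179.0], [320.20001220703125, 172.6999969482422], [321.29998779296875, 180.1999969482422], [278.1000061035156, 186.5]]
scene [102 288  23  33 337] [[93.5, 300.5], [110.0, 284.0], [130.0, 304.0], [113.5, 320.5]]
scene [{'location': [318.2, 153.2], 'confidence': 0.85}, {'location': [323.0, 176.8], 'confidence': 0.78}, {'location': [286.6, 309.2], 'confidence': 0.62}]
scene 0.12 [[318.3 176.2]] [[273.9 182.8]]
scene 0.125 [[320.6 175.8]] [[276.3 182.4]]
scene 0.13 [[322.9 175.5]] [[278.7 182.1]]
```

```bash
cat >> h.py <<'E'
CELL=np.array([.551,.220,0]); YAW=np.radians(96.65); CX=np.array([np.cos(YAW),np.sin(YAW),0]); CY=np.array([-np.sin(YAW),np.cos(YAW),0])
def tcp_for_tip(X,Z,Y=0,d=.127): return CELL+CX*(X-d)+CY*Y+[0,0,Z-.002]
E
python3 - <<'E'
from h import *
print(tcp_for_tip(-.09,.075),togo(tcp_for_tip(-.09,.075),down(YAW-np.pi/2)))
E
```

```text
[0.57612947 0.00445996 0.073     ] (array([0.6179, 0.6353, 0.2532]), array([-0.0011,  0.0003, -0.0471]))
```

Call:
jog_arm(
  plan=[
    {"x": 0.31, "y": 0.32, "z": 0.1, "wx": 0, "wy": 0, "wz": -0.025},
    {"x": 0.618, "y": 0.635, "z": 0.253, "wx": -0.001, "wy": 0, "wz": -0.047},
    {"x": 0.618, "y": 0.635, "z": 0.253, "wx": -0.001, "wy": 0, "wz": -0.047},
    {"x": 0.618, "y": 0.635, "z": 0.253, "wx": -0.001, "wy": 0, "wz": -0.047},
    {"x": 0.618, "y": 0.635, "z": 0.253, "wx": -0.001, "wy": 0, "wz": -0.047},
    {"x": 0.618, "y": 0.635, "z": 0.253, "wx": -0.001, "wy": 0, "wz": -0.047},
    {"x": 0.618, "y": 0.635, "z": 0.253, "wx": -0.001, "wy": 0, "wz": -0.047},
    {"x": 0.618, "y": 0.635, "z": 0.253, "wx": -0.001, "wy": 0, "wz": -0.047},
  ],
)

```text
t: 7.65
eef_pos: [0.575, 0.003, 0.0725]
tool_rot: [-0.0, 0.666, 0.746, -0.001]
contact_force: [0.3, 0.7, -0.2]
gripper_width: 0.126
```

Run:
```python
from h import *
im=cams.read_camera('wrist'); s=cams.read_camera('scene'); t=cams.read_camera('top')
print(pose()[1],togo(tcp_for_tip(-.09,.075),down(YAW-np.pi/2)))
cv2.imwrite('pics/w4.png',np.vstack([np.hstack([cv2.resize(im,(400,300)),cv2.resize(s[150:270,340:500],(400,300),interpolation=2)]),np.hstack([cv2.resize(t[130:220,120:240],(400,300),interpolation=2),np.zeros((300,400,3),np.uint8)])])[:,:,::-1])
C=cal('wrist')
for k in('slot','cover_lip','cover_hinge'): print(k,[(np.round(r['location']),np.round(at_z('wrist',r['location'],.08,C)[:2],4)) for r in finder.place_of('wrist',k)][:2])
```

```text
[0.57533354 0.00300048 0.07337835] (array([0.0068, 0.0048, 0.0019]), array([-0.0002,  0.0003, -0.0009]))
slot []
cover_lip []
cover_hinge []
```

View pics/w4.png

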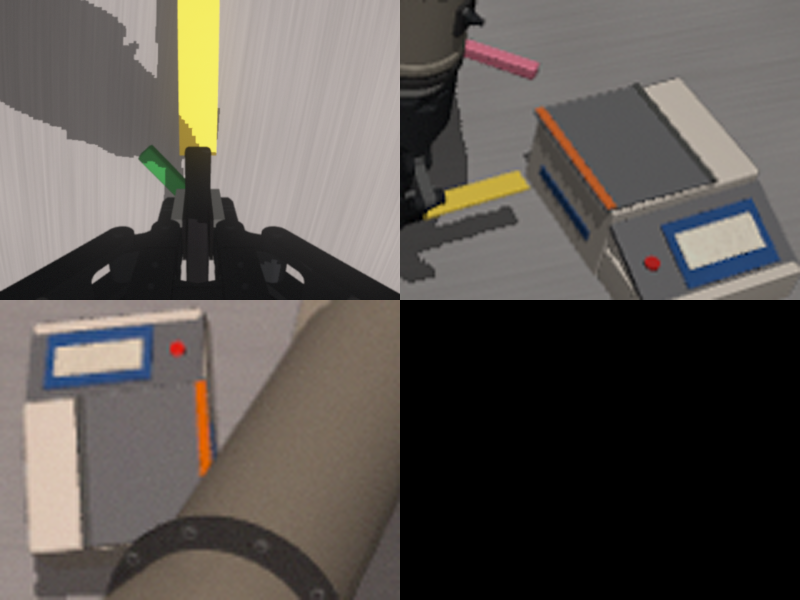

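Run:
```python
from h import *
cp=lambda X,Y,Z:CELL+CX*X+CY*Y+[0,0,Z]
for n,P in(('lipL+59',(-.055,.059,.0825)),('lipR',(-.055,-.059,.0825)),('rearL',(.092,.06,.08)),('rearR',(.092,-.06,.08))): print(n,proj('scene',cp(*P)).round(1))
o,e,r=pose(); 
for y in(-.01,.01): print('tip corner',proj('scene',e+r.apply([.127,y,-.002])).round(1))
im=cams.read_camera('scene'); h=cv2.cvtColor(im,cv2.COLOR_RGB2HSV)
for nm,lo,hi in(('or',5,14),('ye',22,35)):
    m=((h[...,0]>lo)&(h[...,0]<hi)&(h[...,1]>150)&(h[...,2]>120)).astype(np.uint8); m[:,:345]=0; m[:180]=0;m[245:]=0
    k,l,s,c=cv2.connectedComponentsWithStats(m); i=1+s[1:,4].argmax(); print(nm,cv2.boxPoints(cv2.minAreaRect(np.argwhere(l==i)[:,::-1].astype(np.float32))).round(1).tolist())
```

```text
lipL+59 [[392.1 194.9]]
lipR [[421.1 234.7]]
rearL [[451.1 178.7]]
rearR [[484.1 216.8]]
tip corner [[387.8 217.4]]
tip corner [[392.6 224.3]]
or [[393.79998779296875, 193.89999389648438], [396.6000061035156, 191.8000030517578], [425.79998779296875, 231.39999389648438], [423.0, 233.5]]
ye [[348.6000061035156, 229.0], [388.8999938964844, 216.89999389648438], [391.29998779296875, 224.89999389648438], [351.0, 237.0]]
```

Call:
jog_arm(
  plan=[
    {"x": 0.08, "y": 0.004, "z": 0, "wx": 0, "wy": 0, "wz": 0},
    {"x": 0.15, "y": 0.004, "z": 0, "wx": 0, "wy": 0, "wz": 0},
    {"x": 0.2, "y": 0.004, "z": 0, "wx": 0, "wy": 0, "wz": 0},
    {"x": 0.25, "y": 0.004, "z": 0, "wx": 0, "wy": 0, "wz": 0},
    {"x": 0.307, "y": 0.004, "z": 0, "wx": 0, "wy": 0, "wz": 0},
    {"x": 0.307, "y": 0.004, "z": 0, "wx": 0, "wy": 0, "wz": 0},
    {"x": 0.307, "y": 0.004, "z": 0, "wx": 0, "wy": 0, "wz": 0},
  ],
)

```text
t: 8.58
eef_pos: [0.5696, 0.0658, 0.0734]
tool_rot: [0.0, 0.665, 0.747, -0.0]
contact_force: [1.4, -0.3, 0.2]
gripper_width: 0.131
```

Run:
```python
from h import *
print(pose()[1],pose()[0]['contact_force'],pose()[0]['torque'],togo(tcp_for_tip(-.03,.075),down(YAW-np.pi/2)))
for th in np.arange(.1,1.9,.15): print(round(th,2),togo(tcp_for_tip(.045-.075*np.cos(th),.079+.075*np.sin(th)),down(YAW-np.pi/2))[0])
```

```text
[0.56961527 0.06579076 0.07337621] [ 1.36115828 -0.30168135  0.21938179] [-0.04285429  0.00202014  0.0351513 ] (array([-0.0084, -0.0032,  0.0019]), array([-0.    ,  0.0002,  0.0001]))
0.1 [-0.0065 -0.0032 -0.0556]
0.25 [ 0.0032 -0.0032 -0.1109]
0.4 [ 0.0211 -0.0032 -0.1642]
0.55 [ 0.0468 -0.0032 -0.2142]
0.7 [ 0.0797 -0.0032 -0.2597]
0.85 [ 0.119  -0.0031 -0.2999]
1.0 [ 0.1638 -0.0031 -0.3338]
1.15 [ 0.2132 -0.0031 -0.3605]
1.3 [ 0.2661 -0.0031 -0.3796]
1.45 [ 0.3212 -0.0031 -0.3906]
1.6 [ 0.3773 -0.0031 -0.3932]
1.75 [ 0.4332 -0.0031 -0.3874]
```

Call:
jog_arm(
  plan=[
    {"x": -0.008, "y": -0.003, "z": -0.03, "wx": 0, "wy": 0, "wz": 0},
    {"x": -0.0065, "y": -0.003, "z": -0.056, "wx": 0, "wy": 0, "wz": 0},
    {"x": -0.002, "y": -0.003, "z": -0.083, "wx": 0, "wy": 0, "wz": 0},
    {"x": 0.003, "y": -0.003, "z": -0.111, "wx": 0, "wy": 0, "wz": 0},
    {"x": 0.011, "y": -0.003, "z": -0.138, "wx": 0, "wy": 0, "wz": 0},
    {"x": 0.021, "y": -0.003, "z": -0.164, "wx": 0, "wy": 0, "wz": 0},
    {"x": 0.033, "y": -0.003, "z": -0.19, "wx": 0, "wy": 0, "wz": 0},
    {"x": 0.047, "y": -0.003, "z": -0.214, "wx": 0, "wy": 0, "wz": 0},
    {"x": 0.08, "y": -0.003, "z": -0.26, "wx": 0, "wy": 0, "wz": 0},
    {"x": 0.119, "y": -0.003, "z": -0.3, "wx": 0, "wy": 0, "wz": 0},
    {"x": 0.164, "y": -0.003, "z": -0.334, "wx": 0, "wy": 0, "wz": 0},
    {"x": 0.164, "y": -0.003, "z": -0.334, "wx": 0, "wy": 0, "wz": 0},
  ],
)

```text
t: 9.58
eef_pos: [0.5659, 0.1019, 0.1418]
tool_rot: [0.0, 0.664, 0.748, 0.001]
contact_force: [-0.1, 1.4, -0.4]
gripper_width: 0.134
```

Run:
```python
from h import *
s=cams.read_camera('scene'); t=cams.read_camera('top')
print(pose()[1],pose()[0]['contact_force'])
cv2.imwrite('pics/w5.png',np.hstack([cv2.resize(s[130:280,340:540],(400,300),interpolation=2),cv2.resize(t[115:220,110:250],(400,300),interpolation=2)])[:,:,::-1])
for th in np.arange(1,1.95,.15): print(round(th,2),togo(tcp_for_tip(.045-.075*np.cos(th),.079+.075*np.sin(th)),down(YAW-np.pi/2)))
```

```text
[0.5653364  0.09997709 0.14055686] [ 0.17761799  0.4779546  -0.17270153]
1.0 (array([-0.0082, -0.0017,  0.0022]), array([ 0.0003, -0.0002,  0.0007]))
1.15 (array([ 0.0412, -0.0016, -0.0245]), array([ 0.0003, -0.0002,  0.0007]))
1.3 (array([ 0.0941, -0.0015, -0.0435]), array([ 0.0003, -0.0002,  0.0007]))
1.45 (array([ 0.1492, -0.0013, -0.0544]), array([ 0.0003, -0.0002,  0.0007]))
1.6 (array([ 0.2054, -0.0012, -0.057 ]), array([ 0.0003, -0.0002,  0.0007]))
1.75 (array([ 0.2612, -0.0011, -0.0511]), array([ 0.0003, -0.0002,  0.0007]))
1.9 (array([ 0.3156, -0.0009, -0.0369]), array([ 0.0003, -0.0002,  0.0007]))
```

View pics/w5.png

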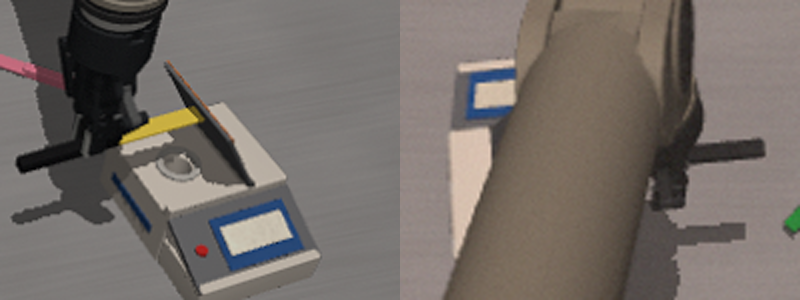

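Call:
jog_arm(
  plan=[
    {"x": 0.02, "y": -0.002, "z": -0.015, "wx": 0, "wy": 0, "wz": 0},
    {"x": 0.041, "y": -0.002, "z": -0.0245, "wx": 0, "wy": 0, "wz": 0},
    {"x": 0.067, "y": -0.002, "z": -0.035, "wx": 0, "wy": 0, "wz": 0},
    {"x": 0.094, "y": -0.002, "z": -0.0435, "wx": 0, "wy": 0, "wz": 0},
    {"x": 0.121, "y": -0.002, "z": -0.05, "wx": 0, "wy": 0, "wz": 0},
    {"x": 0.149, "y": -0.002, "z": -0.0545, "wx": 0, "wy": 0, "wz": 0},
    {"x": 0.177, "y": -0.002, "z": -0.056, "wx": 0, "wy": 0, "wz": 0},
    {"x": 0.205, "y": -0.002, "z": -0.057, "wx": 0, "wy": 0, "wz": 0},
    {"x": 0.233, "y": -0.002, "z": -0.055, "wx": 0, "wy": 0, "wz": 0},
    {"x": 0.261, "y": -0.002, "z": -0.051, "wx": 0, "wy": 0, "wz": 0},
    {"x": 0.288, "y": -0.002, "z": -0.045, "wx": 0, "wy": 0, "wz": 0},
    {"x": 0.31, "y": -0.002, "z": -0.04, "wx": 0, "wy": 0, "wz": 0},
  ],
)

```text
t: 10.68
eef_pos: [0.5576, 0.1624, 0.1484]
tool_rot: [0.0, 0.664, 0.748, 0.001]
contact_force: [0.3, -0.8, 1.1]
gripper_width: 0.129
```

Call:
jog_arm(
  plan=[
    {"x": 0.02, "y": 0, "z": 0, "wx": 0, "wy": 0, "wz": 0},
    {"x": 0.02, "y": 0, "z": 0, "wx": 0, "wy": 0, "wz": 0},
  ],
)

```text
t: 10.85
eef_pos: [0.5572, 0.1639, 0.1481]
tool_rot: [0.001, 0.664, 0.747, -0.001]
contact_force: [1.3, -7.8, 0.5]
gripper_width: 0.132
```

Call:
jog_arm(
  plan=[
    {"x": -0.2, "y": 0, "z": 0, "wx": 0, "wy": 0, "wz": 0},
    {"x": -0.4, "y": 0, "z": 0, "wx": 0, "wy": 0, "wz": 0},
    {"x": -0.6, "y": 0, "z": 0, "wx": 0, "wy": 0, "wz": 0},
    {"x": -0.8, "y": 0, "z": 0, "wx": 0, "wy": 0, "wz": 0},
    {"x": -0.8, "y": 0, "z": 0, "wx": 0, "wy": 0, "wz": 0},
    {"x": -0.8, "y": 0, "z": 0, "wx": 0, "wy": 0, "wz": 0},
  ],
)

```text
t: 11.35
eef_pos: [0.576, 0.0018, 0.1488]
tool_rot: [0.002, 0.667, 0.745, -0.001]
contact_force: [-1.0, 0.8, -0.2]
gripper_width: 0.129
```

Run:
```python
from h import *
print(pose()[1],togo([.444,-.116,.04],down(np.radians(-2))))
s=cams.read_camera('scene')
cv2.imwrite('pics/w6.png',cv2.resize(s[120:280,280:540],(780,480),interpolation=2)[:,:,::-1])
```

```text
[0.57602928 0.00178625 0.14881485] (array([-0.5099, -0.7219,  0.5454]), array([0.0003, 0.0012, 0.0465]))
```

View pics/w6.png

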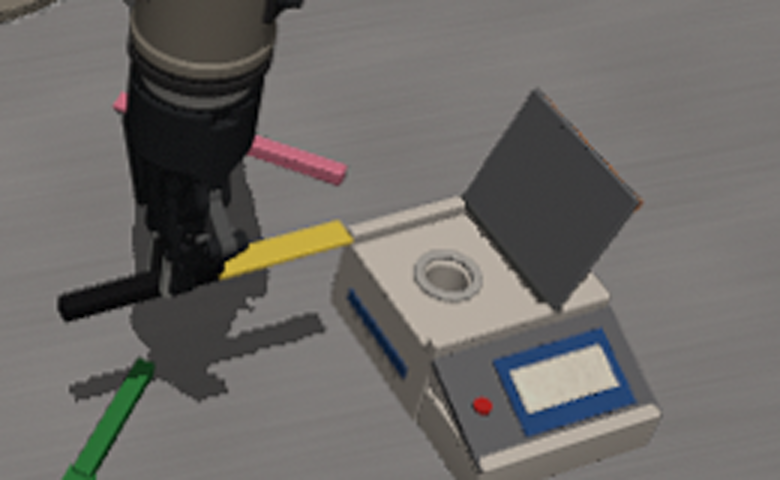

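The cover is fully open and past upright, with the ring visible at crop (448,274), which is scene (429,211). The spatula is still held level. Now I'll lay it down.

Call:
jog_arm(
  plan=[
    {"x": -0.25, "y": -0.36, "z": 0.2, "wx": 0, "wy": 0.001, "wz": 0.025},
    {"x": -0.51, "y": -0.72, "z": 0.4, "wx": 0, "wy": 0.001, "wz": 0.047},
    {"x": -0.51, "y": -0.72, "z": 0.545, "wx": 0, "wy": 0.001, "wz": 0.047},
    {"x": -0.51, "y": -0.72, "z": 0.545, "wx": 0, "wy": 0.001, "wz": 0.047},
    {"x": -0.51, "y": -0.72, "z": 0.545, "wx": 0, "wy": 0.001, "wz": 0.047},
    {"x": -0.51, "y": -0.72, "z": 0.545, "wx": 0, "wy": 0.001, "wz": 0.047},
    {"x": -0.51, "y": -0.72, "z": 0.545, "wx": 0, "wy": 0.001, "wz": 0.047},
    {"x": -0.51, "y": -0.72, "z": 0.545, "wx": 0, "wy": 0.001, "wz": 0.047},
  ],
)

```text
t: 12.07
eef_pos: [0.4458, -0.1122, 0.0398]
tool_rot: [-0.0, 0.718, 0.696, 0.001]
contact_force: [1.0, 0.2, -0.3]
gripper_width: 0.131
```

Run:
```python
from h import *
o,e,r=pose(); print(e,togo([.444,-.116,.006],down(np.radians(-2))))
print(at_z('scene',(429.3,211.3),.075))
```

```text
[ 0.44582378 -0.11223486  0.03983472] (array([-0.0193, -0.0087,  0.1691]), array([ 0.0004, -0.0004,  0.0014]))
[0.55545374 0.21957485 0.075     ]
```

Call:
jog_arm(
  plan=[
    {"x": 0, "y": 0, "z": 0.08, "wx": 0, "wy": 0, "wz": 0},
    {"x": 0, "y": 0, "z": 0.14, "wx": 0, "wy": 0, "wz": 0},
    {"x": 0, "y": 0, "z": 0.165, "wx": 0, "wy": 0, "wz": 0},
    {"x": 0, "y": 0, "z": 0.172, "wx": 0, "wy": 0, "wz": 0},
    {"x": 0, "y": 0, "z": 0.172, "wx": 0, "wy": 0, "wz": 0},
    {"x": 0, "y": 0, "z": 0.172, "wx": 0, "wy": 0, "wz": 0},
  ],
)

```text
t: 12.57
eef_pos: [0.4468, -0.1118, 0.006]
tool_rot: [0.0, 0.718, 0.697, 0.001]
contact_force: [0.3, -0.5, 0.4]
gripper_width: 0.13
```

Call:
jog_arm(
  plan=[
    {"x": 0, "y": 0, "z": 0.003, "wx": 0, "wy": 0, "wz": 0},
    {"x": 0, "y": 0, "z": 0.003, "wx": 0, "wy": 0, "wz": 0},
    {"x": 0, "y": 0, "z": 0.003, "wx": 0, "wy": 0, "wz": 0},
    {"x": 0, "y": 0, "z": 0.003, "wx": 0, "wy": 0, "wz": 0},
  ],
  hand=-0.2,
  grip_force=30,
)

```text
t: 12.9
eef_pos: [0.447, -0.1118, 0.0057]
tool_rot: [0.001, 0.718, 0.697, 0.001]
contact_force: [0.2, -0.1, -0.3]
gripper_width: 0.4
```

Call:
jog_arm(
  plan=[
    {"x": 0, "y": 0, "z": -0.1, "wx": 0, "wy": 0, "wz": 0},
    {"x": 0, "y": 0, "z": -0.3, "wx": 0, "wy": 0, "wz": 0},
    {"x": 0, "y": 0, "z": -0.6, "wx": 0, "wy": 0, "wz": 0},
    {"x": 0, "y": 0, "z": -0.9, "wx": 0, "wy": 0, "wz": 0},
    {"x": 0, "y": 0, "z": -0.9, "wx": 0, "wy": 0, "wz": 0},
    {"x": 0, "y": 0, "z": -0.9, "wx": 0, "wy": 0, "wz": 0},
    {"x": 0, "y": 0, "z": -0.9, "wx": 0, "wy": 0, "wz": 0},
  ],
)

```text
t: 13.48
eef_pos: [0.4479, -0.1119, 0.1877]
tool_rot: [0.002, 0.717, 0.697, 0.004]
contact_force: [0.4, -0.2, -0.7]
gripper_width: 0.401
```

Run:
```python
from h import *
o,e,r=pose(); print(e)
C=cal('wrist'); im=cams.read_camera('wrist')
for t,z in {'spatula_grip':.007,'vial_blue_cap':.079,'vial_red_cap':.079,'vial_white_cap':.079,'rack':0}.items():
    print(t,[(np.round(q['location']),np.round(at_z('wrist',q['location'],z,C)[:2],4),round(q['confidence'],2)) for q in finder.place_of('wrist',t)][:3])
def cap(n,C,im):
    h=cv2.cvtColor(im,cv2.COLOR_RGB2HSV)
    return h
# rack yaw from red/white/blue vials: row direction
for a in (4,): pass
print(togo([.50,-.27,.25],down(np.radians(0))), (e))
```

```text
[ 0.44789258 -0.11188327  0.18766243]
spatula_grip [(array([432.,  95.]), array([ 0.5834, -0.034 ]), 0.97)]
vial_blue_cap []
vial_red_cap []
vial_white_cap []
rack []
(array([-0.7808,  0.2961, -0.3279]), array([ 0.0001, -0.0002, -0.0096])) [ 0.44789258 -0.11188327  0.18766243]
```

Call:
jog_arm(
  plan=[
    {"x": -1, "y": 0.5, "z": -0.3, "wx": 0, "wy": 0, "wz": -0.05},
    {"x": -1, "y": 0.5, "z": -0.3, "wx": 0, "wy": 0, "wz": -0.05},
    {"x": -1, "y": 0.5, "z": -0.3, "wx": 0, "wy": 0, "wz": -0.05},
    {"x": -1, "y": 0.5, "z": -0.3, "wx": 0, "wy": 0, "wz": -0.05},
    {"x": -1, "y": 0.5, "z": -0.3, "wx": 0, "wy": 0, "wz": -0.05},
    {"x": -1, "y": 0.5, "z": -0.3, "wx": 0, "wy": 0, "wz": -0.05},
    {"x": -1, "y": 0.5, "z": -0.3, "wx": 0, "wy": 0, "wz": -0.05},
  ],
  hand=0.4,
)

```text
t: 14.37
eef_pos: [0.5402, -0.3218, 0.245]
tool_rot: [0.002, 0.663, 0.749, -0.002]
contact_force: [-0.5, 0.4, 0.0]
gripper_width: 0.697
```

```bash
cat > caps.py <<'E'
from h import *
o,e,r=pose(); print(e,o['q'].round(2))
C=cal('wrist'); im=cams.read_camera('wrist'); h=cv2.cvtColor(im,cv2.COLOR_RGB2HSV)
for t,z in {'vial_blue_cap':.079,'vial_red_cap':.079,'vial_white_cap':.079}.items():
    print(t,[(np.round(q['location']),np.round(at_z('wrist',q['location'],z,C)[:2],4),round(q['confidence'],2)) for q in finder.place_of('wrist',t)][:3])
for c in('top','scene'): # spatula on the bench and cell ring
    I=cams.read_camera(c)
    for k,z in(('spatula_grip',.007),('spatula_tip',.007),('stop_top',.075),('vial_blue_cap',.079)): print(c,k,[(np.round(at_z(c,q['location'],z)[:2],4),round(q['confidence'],2)) for q in finder.place_of(c,k)][:3])
print(togo([.582,-.342,.25],down(np.radians(7))))
import sys
if len(sys.argv)>1: cv2.imwrite(sys.argv[1],im[:,:,::-1])
E
python3 caps.py
```

```text
[ 0.54017754 -0.32177561  0.24497098] [-0.08  0.46  0.72  1.7  -0.33  1.11  0.86]
vial_blue_cap [(array([327., 221.]), array([ 0.5872, -0.3421]), 0.77), (array([340., 315.]), array([ 0.6142, -0.4319]), 0.63)]
vial_red_cap [(array([327., 157.]), array([ 0.5786, -0.2873]), 0.89)]
vial_white_cap [(array([328.,  85.]), array([ 0.571 , -0.2316]), 0.94)]
top spatula_grip [(array([ 0.5768, -0.0314]), 0.93), (array([ 0.4548, -0.1209]), 0.78), (array([0.3416, 0.1666]), 0.54)]
top spatula_tip [(array([ 0.6771, -0.1276]), 0.91), (array([0.4514, 0.0062]), 0.57)]
top stop_top [(array([0.546 , 0.2148]), 0.72)]
top vial_blue_cap []
scene spatula_grip [(array([ 0.4512, -0.1207]), 0.85), (array([ 0.5795, -0.0347]), 0.81), (array([0.3398, 0.183 ]), 0.7)]
scene spatula_tip [(array([0.4554, 0.02  ]), 0.81), (array([ 0.6775, -0.1217]), 0.8), (array([0.2553, 0.0689]), 0.68)]
scene stop_top [(array([ 0.5684, -0.2278]), 0.74), (array([0.5638, 0.2121]), 0.45)]
scene vial_blue_cap [(array([ 0.6211, -0.4313]), 0.73), (array([ 0.5131, -0.1349]), 0.72), (array([ 0.591 , -0.3392]), 0.64)]
(array([-0.162 ,  0.1935, -0.0274]), array([ 0.0002, -0.0002,  0.0016]))
```

Call:
jog_arm(
  plan=[
    {"x": -0.16, "y": 0.21, "z": 0.1, "wx": 0, "wy": 0, "wz": 0},
    {"x": -0.16, "y": 0.21, "z": 0.23, "wx": 0, "wy": 0, "wz": 0},
    {"x": -0.16, "y": 0.21, "z": 0.23, "wx": 0, "wy": 0, "wz": 0},
    {"x": -0.16, "y": 0.21, "z": 0.23, "wx": 0, "wy": 0, "wz": 0},
    {"x": -0.16, "y": 0.21, "z": 0.23, "wx": 0, "wy": 0, "wz": 0},
  ],
)

```text
t: 15.48
eef_pos: [0.5848, -0.3415, 0.199]
tool_rot: [-0.0, 0.661, 0.75, 0.0]
contact_force: [-1.2, -0.9, 0.9]
gripper_width: 0.7
```

Run:
```python
from h import *
o,e,r=pose(); print(e)
C=cal('wrist'); im=cams.read_camera('wrist'); cv2.imwrite('pics/w7.png',im[:,:,::-1])
h=cv2.cvtColor(im,cv2.COLOR_RGB2HSV); print(finder.find_in('wrist','vial_blue_cap')[:2])
m=((h[...,0]>100)&(h[...,0]<125)&(h[...,1]>150)).astype(np.uint8)
k,l,s,c=cv2.connectedComponentsWithStats(m); print([(s[i].tolist(),c[i].round(1).tolist()) for i in range(1,k) if s[i,4]>200])
print('expected cap top centre for (.5865,-.342):',proj('wrist',[[.5865,-.342,.097],[.5865,-.342,.061]],C))
```

```text
[ 0.5848438  -0.34151343  0.19902702]
[{'bbox': [275.1, 268.2, 49.6, 80.7], 'confidence': 0.77}, {'bbox': [255.1, 177.8, 48.4, 60.9], 'confidence': 0.69}]
[([257, 196, 44, 43, 1468], [278.6, 217.4]), ([520, 232, 40, 155, 4302], [544.4, 310.8])]
expected cap top centre for (.5865,-.342): [[277.95360257 215.62722566]
 [277.72786461 202.18380816]]
```

View pics/w7.png

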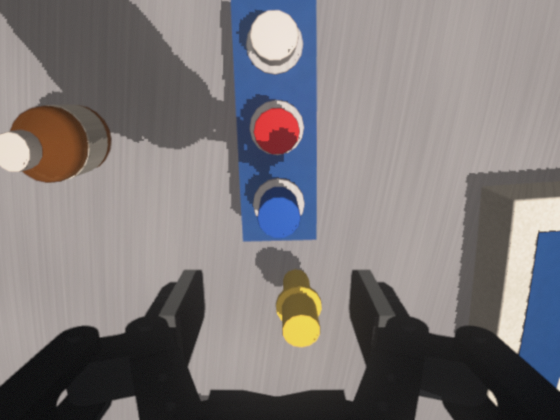

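Call:
jog_arm(
  plan=[
    {"x": -0.004, "y": 0.009, "z": 0.2, "wx": 0, "wy": 0, "wz": 0},
    {"x": -0.004, "y": 0.009, "z": 0.4, "wx": 0, "wy": 0, "wz": 0},
    {"x": -0.004, "y": 0.009, "z": 0.58, "wx": 0, "wy": 0, "wz": 0},
    {"x": -0.004, "y": 0.009, "z": 0.665, "wx": 0, "wy": 0, "wz": 0},
    {"x": -0.004, "y": 0.009, "z": 0.665, "wx": 0, "wy": 0, "wz": 0},
    {"x": -0.004, "y": 0.009, "z": 0.665, "wx": 0, "wy": 0, "wz": 0},
  ],
)

```text
t: 16.08
eef_pos: [0.5874, -0.3425, 0.0681]
tool_rot: [0.001, 0.661, 0.75, 0.001]
contact_force: [-0.1, -0.2, 0.7]
gripper_width: 0.703
```

Call:
jog_arm(
  plan=[
    {"x": 0, "y": 0, "z": 0, "wx": 0, "wy": 0, "wz": 0},
    {"x": 0, "y": 0, "z": 0, "wx": 0, "wy": 0, "wz": 0},
    {"x": 0, "y": 0, "z": 0, "wx": 0, "wy": 0, "wz": 0},
    {"x": 0, "y": 0, "z": 0, "wx": 0, "wy": 0, "wz": 0},
    {"x": 0, "y": 0, "z": 0, "wx": 0, "wy": 0, "wz": 0},
    {"x": 0, "y": 0, "z": 0, "wx": 0, "wy": 0, "wz": 0},
    {"x": 0, "y": 0, "z": 0, "wx": 0, "wy": 0, "wz": 0},
    {"x": 0, "y": 0, "z": 0, "wx": 0, "wy": 0, "wz": 0},
  ],
  hand=-1,
  grip_force=70,
)

```text
t: 16.75
eef_pos: [0.5883, -0.3436, 0.0711]
tool_rot: [0.003, 0.661, 0.75, 0.001]
contact_force: [-1.6, 1.8, 8.5]
gripper_width: 0.331
```

Call:
jog_arm(
  plan=[
    {"x": 0, "y": 0, "z": -0.1, "wx": 0, "wy": 0, "wz": 0},
    {"x": 0, "y": 0, "z": -0.22, "wx": 0, "wy": 0, "wz": 0},
    {"x": 0, "y": 0, "z": -0.4, "wx": 0, "wy": 0, "wz": 0},
    {"x": 0, "y": 0, "z": -0.6, "wx": 0, "wy": 0, "wz": 0},
    {"x": 0, "y": 0, "z": -0.7, "wx": 0, "wy": 0, "wz": 0},
    {"x": 0, "y": 0, "z": -0.7, "wx": 0, "wy": 0, "wz": 0},
    {"x": 0, "y": 0, "z": -0.7, "wx": 0, "wy": 0, "wz": 0},
  ],
)

```text
t: 17.33
eef_pos: [0.5883, -0.3439, 0.2136]
tool_rot: [0.005, 0.661, 0.75, 0.002]
contact_force: [0.9, -0.1, -1.4]
gripper_width: 0.329
```

Run:
```python
from h import *
print(pose()[1],pose()[0]['gripper_width'],pose()[0]['contact_force'],togo([.555,.10,.2],down(np.radians(6.65))))
```

```text
[ 0.58827323 -0.34390349  0.21362469] 0.32915364836817956 [ 0.91281895 -0.06604438 -1.37974135] (array([2.2231, 0.1137, 0.0593]), array([0.003 , 0.0014, 0.0032]))
```

Call:
jog_arm(
  plan=[
    {"x": 0.2, "y": 0, "z": 0, "wx": 0, "wy": 0, "wz": 0},
    {"x": 0.4, "y": 0, "z": 0, "wx": 0, "wy": 0, "wz": 0},
    {"x": 0.6, "y": 0, "z": 0, "wx": 0, "wy": 0, "wz": 0},
    {"x": 0.8, "y": 0, "z": 0, "wx": 0, "wy": 0, "wz": 0},
    {"x": 1, "y": 0, "z": 0, "wx": 0, "wy": 0, "wz": 0},
    {"x": 1, "y": 0, "z": 0, "wx": 0, "wy": 0, "wz": 0},
  ],
)

```text
t: 17.83
eef_pos: [0.5624, -0.1346, 0.2103]
tool_rot: [0.001, 0.657, 0.754, 0.003]
contact_force: [-0.5, 1.0, -0.8]
gripper_width: 0.328
```

Call:
jog_arm(
  plan=[
    {"x": 0.2, "y": 0.08, "z": 0, "wx": 0, "wy": 0, "wz": 0},
    {"x": 0.4, "y": 0.08, "z": 0, "wx": 0, "wy": 0, "wz": 0},
    {"x": 0.6, "y": 0.08, "z": 0, "wx": 0, "wy": 0, "wz": 0},
    {"x": 0.8, "y": 0.08, "z": 0, "wx": 0, "wy": 0, "wz": 0},
    {"x": 1, "y": 0.08, "z": 0, "wx": 0, "wy": 0, "wz": 0},
    {"x": 1, "y": 0.08, "z": 0, "wx": 0, "wy": 0, "wz": 0},
    {"x": 1, "y": 0.08, "z": 0, "wx": 0, "wy": 0, "wz": 0},
  ],
)

```text
t: 18.42
eef_pos: [0.5494, 0.07, 0.2096]
tool_rot: [-0.0, 0.654, 0.757, 0.002]
contact_force: [0.1, -1.0, -0.9]
gripper_width: 0.327
```

Run:
```python
from h import *
print(pose()[1],pose()[0]['contact_force'],togo([.551,.221,.2],down(np.radians(6.65))))
C=cal('wrist'); im=cams.read_camera('wrist'); cv2.imwrite('pics/w8.png',im[:,:,::-1])
for k,z in(('stop_top',.075),('slot',.075),('cover_hinge',.08),('vial_blue_cap',.2)): print(k,[(np.round(q['location'],1),np.round(at_z('wrist',q['location'],z,C)[:2],4),round(q['confidence'],2)) for q in finder.place_of('wrist',k)][:3])
```

```text
[0.5494056  0.07004024 0.20957913] [ 0.10849804 -1.02876698 -0.88932388] (array([0.7455, 0.1172, 0.0508]), array([ 0.001 , -0.0011,  0.0094]))
stop_top []
slot [(array([308.4,  64.1]), array([0.558 , 0.1723]), 0.88)]
cover_hinge []
vial_blue_cap [(array([273.1, 289.5]), array([0.5495, 0.0625]), 0.86)]
```

View pics/w8.png

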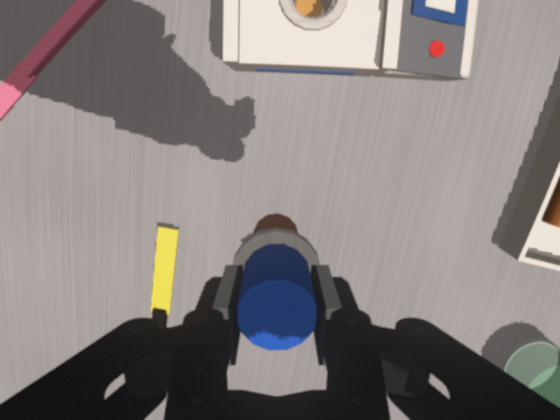

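Call:
jog_arm(
  plan=[
    {"x": 0.1, "y": 0.02, "z": 0, "wx": 0.001, "wy": -0.001, "wz": 0.009},
    {"x": 0.25, "y": 0.05, "z": 0, "wx": 0.001, "wy": -0.001, "wz": 0.009},
    {"x": 0.4, "y": 0.075, "z": 0, "wx": 0.001, "wy": -0.001, "wz": 0.009},
    {"x": 0.4, "y": 0.075, "z": 0, "wx": 0.001, "wy": -0.001, "wz": 0.009},
    {"x": 0.4, "y": 0.075, "z": 0, "wx": 0.001, "wy": -0.001, "wz": 0.009},
    {"x": 0.4, "y": 0.075, "z": 0, "wx": 0.001, "wy": -0.001, "wz": 0.009},
    {"x": 0.4, "y": 0.075, "z": 0, "wx": 0.001, "wy": -0.001, "wz": 0.009},
  ],
)

```text
t: 19.25
eef_pos: [0.555, 0.1427, 0.211]
tool_rot: [0.001, 0.67, 0.743, 0.0]
contact_force: [-0.3, -0.5, -0.1]
gripper_width: 0.333
```

```bash
cat > ring.py <<'E'
from h import *
def plane(n,im,C,z,c,half=.05,s=5000):
    g=np.arange(-half,half,1/s); X,Y=np.meshgrid(c[0]+g,c[1]+g); P=np.c_[X.ravel(),Y.ravel(),np.full(X.size,z)]
    q=proj(n,P,C).astype(np.float32).reshape(X.shape+(2,)); return cv2.remap(im,q[...,0],q[...,1],cv2.INTER_CUBIC)
if __name__=='__main__':
    o,e,r=pose(); print(e,r.as_matrix()[:,2].round(4)); c=(.551,.221); out=[]
    for n in('wrist','scene','top'):
        C=cal(n); im=cams.read_camera(n)
        if n=='wrist': cv2.imwrite('pics/raw_w.png',im[:,:,::-1])
        p=plane(n,im,C,.075,c); g=cv2.GaussianBlur(cv2.cvtColor(p,cv2.COLOR_RGB2GRAY),(0,0),2)
        for lo,hi in((112,128),(78,88)):
            h=cv2.HoughCircles(g,cv2.HOUGH_GRADIENT_ALT if 0 else cv2.HOUGH_GRADIENT,1,40,param1=60,param2=12,minRadius=lo,maxRadius=hi)
            if h is not None:
                for q in h[0][:2]: print(n,(lo,hi),[round(c[0]-.05+q[0]/5000,4),round(c[1]-.05+q[1]/5000,4)],round(q[2]/5,1),'mm')
        out.append(cv2.resize(p,(260,260)))
    cv2.imwrite('pics/rings.png',np.hstack(out)[:,:,::-1])
    # held vial: blue mask versus cap model
    im=cv2.imread('pics/raw_w.png'); h=cv2.cvtColor(im,cv2.COLOR_BGR2HSV); m=((h[...,0]>100)&(h[...,0]<125)&(h[...,1]>150)).astype(np.uint8)
    m[:150]=0; k,l,s,cc=cv2.connectedComponentsWithStats(m); i=1+s[1:,4].argmax(); print('blue',s[i])
    C=cal('wrist'); a=np.linspace(0,6.28,60)
    for dz in(.024,.027,.03): 
        for dx in (-.003,0,.003):
            P=[e+r.apply([dx+.015*np.cos(t),.015*np.sin(t),-dz]) for t in a]; q=proj('wrist',P,C); print(dz,dx,'rim cols',q[:,0].min().round(),q[:,0].max().round(),'rows',q[:,1].min().round(),q[:,1].max().round())
E
python3 ring.py
```

```text
[0.55495221 0.14272757 0.21099697] [ 0.0024 -0.0016 -1.    ]
wrist (112, 128) [np.float32(0.5531), np.float32(0.2199)] 23.6 mm
wrist (112, 128) [np.float32(0.5619), np.float32(0.2193)] 25.5 mm
wrist (78, 88) [np.float32(0.5533), np.float32(0.2195)] 16.9 mm
blue [ 237  265   80   85 4942]
0.024 -0.003 rim cols 234.0 317.0 rows 287.0 358.0
0.024 0 rim cols 233.0 317.0 rows 279.0 352.0
0.024 0.003 rim cols 233.0 317.0 rows 271.0 345.0
0.027 -0.003 rim cols 233.0 317.0 rows 291.0 364.0
0.027 0 rim cols 232.0 318.0 rows 283.0 357.0
0.027 0.003 rim cols 232.0 318.0 rows 275.0 350.0
0.03 -0.003 rim cols 232.0 318.0 rows 295.0 369.0
0.03 0 rim cols 231.0 319.0 rows 287.0 362.0
0.03 0.003 rim cols 231.0 319.0 rows 279.0 355.0
```

View pics/rings.png

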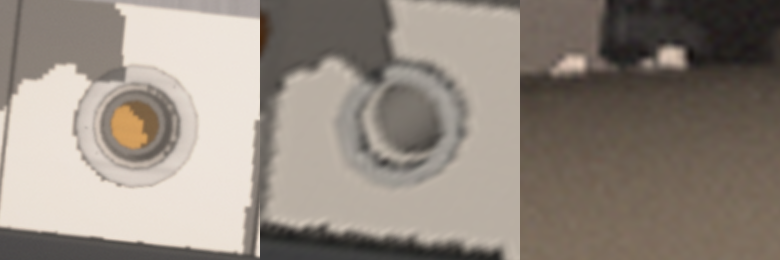

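The rectified wrist patch shows the ring centred near (0.553,0.220), with the brass plunger visible inside. The scene patch agrees to about 3 mm. Now I'll fit how the vial sits in the hand.

```bash
cat > fit.py <<'E'
from h import *
from scipy.optimize import least_squares as LS
o,e,r=pose(); C=cal('wrist'); im=cv2.imread('pics/raw_w.png')
g=im.astype(int)
print('col276'); print([(y,g[y,276].tolist()) for y in range(200,240,2)])
print([(y,g[y,276].tolist()) for y in range(240,262,3)],[(y,g[y,276].tolist()) for y in range(344,358,2)])
for y in(250,225,310): print('row',y,[(x,g[y,x].tolist()) for x in list(range(222,246,2))+list(range(306,332,2))])
E
python3 fit.py
```

```text
col276
[(200, [160, 163, 172]), (202, [161, 164, 171]), (204, [162, 165, 173]), (206, [160, 163, 171]), (208, [159, 162, 170]), (210, [160, 162, 170]), (212, [145, 150, 159]), (214, [66, 74, 91]), (216, [47, 58, 77]), (218, [48, 58, 78]), (220, [47, 57, 77]), (222, [47, 57, 78]), (224, [47, 58, 78]), (226, [50, 59, 78]), (228, [78, 82, 88]), (230, [90, 93, 98]), (232, [111, 116, 120]), (234, [110, 114, 119]), (236, [111, 114, 121]), (238, [109, 113, 119])]
[(240, [109, 114, 120]), (243, [101, 99, 102]), (246, [79, 51, 39]), (249, [79, 50, 39]), (252, [78, 48, 38]), (255, [78, 47, 35]), (258, [79, 47, 36]), (261, [77, 46, 33])] [(344, [186, 98, 54]), (346, [187, 100, 55]), (348, [184, 98, 56]), (350, [162, 137, 132]), (352, [156, 157, 164]), (354, [155, 157, 164]), (356, [156, 157, 164])]
row 250 [(222, [158, 160, 168]), (224, [155, 157, 166]), (226, [156, 159, 167]), (228, [155, 158, 166]), (230, [153, 155, 163]), (232, [156, 159, 167]), (234, [157, 160, 168]), (236, [143, 145, 153]), (238, [97, 99, 104]), (240, [102, 106, 111]), (242, [106, 110, 115]), (244, [106, 110, 117]), (306, 
[... 755 characters left out ...]
 154, 162]), (320, [155, 157, 165]), (322, [157, 159, 167]), (324, [154, 157, 165]), (326, [158, 160, 169]), (328, [158, 160, 168]), (330, [160, 162, 170])]
row 310 [(222, [95, 97, 101]), (224, [95, 97, 100]), (226, [91, 93, 95]), (228, [56, 56, 58]), (230, [37, 35, 36]), (232, [32, 30, 32]), (234, [29, 26, 27]), (236, [42, 31, 29]), (238, [93, 52, 35]), (240, [103, 56, 34]), (242, [104, 56, 34]), (244, [103, 57, 34]), (306, [102, 54, 30]), (308, [103, 56, 33]), (310, [103, 56, 33]), (312, [103, 55, 32]), (314, [101, 56, 33]), (316, [73, 41, 27]), (318, [31, 26, 25]), (320, [31, 29, 27]), (322, [36, 32, 31]), (324, [39, 36, 37]), (326, [75, 75, 77]), (328, [93, 95, 98]), (330, [94, 96, 99])]
```

```bash
cat > fit.py <<'E'
from h import *
from scipy.optimize import least_squares as LS
o,e,r=pose(); C=cal('wrist'); a=np.linspace(0,2*np.pi,121)
Rt=C[2][:3,:3]; 
def rim(p,h,rad):
    dx,dy,f,tx,ty=p; Rv=R.from_rotvec([tx,ty,0]); P=np.c_[rad*np.cos(a),rad*np.sin(a),np.full(a.size,f-h)]
    P=Rv.apply(P-[0,0,0])+[dx,dy,0]; return proj('wrist',e+r.apply(P),C)
def width(q,row):
    lo=q[q[:,0]<276];hi=q[q[:,0]>276]; up=lambda z:z[z[:,1]<q[:,1].mean()+2]
    L=up(lo);H=up(hi); return np.interp(row,*L[L[:,1].argsort()].T[::-1]),np.interp(row,*H[H[:,1].argsort()].T[::-1])
def res(p):
    f=rim(p,0,.013);cl=rim(p,.05,.02);cu=rim(p,.056,.02);cb=rim(p,.056,.015);ct=rim(p,.092,.015)
    L,H=width(cu,250)
    return np.array([f[:,1].min()-213,cl[:,1].min()-227.5,cu[:,1].min()-231.5,cb[:,1].min()-244,ct[:,1].max()-350.5,L-237,H-316,ct[:,0].min()-236.5,ct[:,0].max()-317])
for fix in(0,1):
    fun=(lambda p:res(p)) if not fix else (lambda p:res([p[0],p[1],p[2],0,0]))
    s=LS(fun,[0,0,.066]+([0,0] if not fix else []),x_scale=[.001,.001,.001]+([.01,.01] if not fix else []),diff_step=1e-3); print(s.x.round(4),s.fun.round(1))
E
python3 fit.py
```

```text
[-0.0008  0.0006  0.0688  0.0019 -0.0161] [-0.3 -0.4 -0.3 -2.  -0.1  2.2 -2.2 -1.4  1.4]
[-0.0013  0.0006  0.0696] [-1.6 -0.4 -0.  -1.8  0.   2.5 -2.3 -1.1  1. ]
```

Run:
```python
from h import *
print(togo([.5524,.2213,.165],down(np.radians(6.65))))
```

```text
(array([0.3887, 0.0277, 0.2299]), array([ 0.0007,  0.0004, -0.0037]))
```

Call:
jog_arm(
  plan=[
    {"x": 0.13, "y": 0.01, "z": 0, "wx": 0.0007, "wy": 0.0004, "wz": -0.004},
    {"x": 0.26, "y": 0.02, "z": 0, "wx": 0.0007, "wy": 0.0004, "wz": -0.004},
    {"x": 0.36, "y": 0.028, "z": 0.1, "wx": 0.0007, "wy": 0.0004, "wz": -0.004},
    {"x": 0.389, "y": 0.028, "z": 0.2, "wx": 0.0007, "wy": 0.0004, "wz": -0.004},
    {"x": 0.389, "y": 0.028, "z": 0.23, "wx": 0.0007, "wy": 0.0004, "wz": -0.004},
    {"x": 0.389, "y": 0.028, "z": 0.23, "wx": 0.0007, "wy": 0.0004, "wz": -0.004},
    {"x": 0.389, "y": 0.028, "z": 0.23, "wx": 0.0007, "wy": 0.0004, "wz": -0.004},
    {"x": 0.389, "y": 0.028, "z": 0.23, "wx": 0.0007, "wy": 0.0004, "wz": -0.004},
  ],
)

```text
t: 20.07
eef_pos: [0.5535, 0.2199, 0.1662]
tool_rot: [0.001, 0.665, 0.746, 0.001]
contact_force: [0.8, 0.5, -1.1]
gripper_width: 0.329
```

Run:
```python
from h import *
import ring
o,e,r=pose(); print(e,o['contact_force'],togo([.5524,.2213,.165],down(np.radians(6.65))))
C=cal('wrist'); im=cams.read_camera('wrist'); cv2.imwrite('pics/raw_w2.png',im[:,:,::-1]); c=(.5532,.2197)
p=ring.plane('wrist',im,C,.075,c); g=cv2.cvtColor(p,cv2.COLOR_RGB2GRAY)
# radial edge: outer ring in the visible sector
f=cv2.GaussianBlur(g,(0,0),2).astype(float); pts=[]
for a in np.radians(np.arange(0,360,10)):
    rr=np.arange(100,145); v=f[(250+rr*np.sin(a)).astype(int).clip(0,499),(250+rr*np.cos(a)).astype(int).clip(0,499)]
    d=np.gradient(v); i=d.argmax(); pts.append((int(np.degrees(a)+.5),rr[i]/5,round(d[i],1)))
print(pts)
```

```text
[0.55351219 0.2198695  0.16623394] [ 0.7937767   0.46040827 -1.12722221] (array([ 0.0077, -0.0047,  0.0062]), array([ 0.0006,  0.    , -0.0005]))
[(0, np.float64(23.4), np.float64(4.0)), (10, np.float64(24.0), np.float64(4.5)), (20, np.float64(24.0), np.float64(5.5)), (30, np.float64(24.2), np.float64(6.0)), (40, np.float64(24.4), np.float64(9.5)), (50, np.float64(24.4), np.float64(11.0)), (60, np.float64(24.6), np.float64(10.5)), (70, np.float64(24.6), np.float64(11.5)), (80, np.float64(24.6), np.float64(3.5)), (90, np.float64(24.4), np.float64(3.0)), (100, np.float64(24.6), np.float64(3.5)), (110, np.float64(24.6), np.float64(4.0)), (120, np.float64(24.4), np.float64(3.5)), (130, np.float64(24.4), np.float64(4.5)), (140, np.float64(24.2), np.float64(4.5)), (150, np.float64(23.6), np.float64(3.5)), (160, np.float64(24.0), np.float64(3.5)), (170, np.float64(23.2), np.float64(3.0)), (180, np.float64(23.6), np.float64(3.0)), (190, np.float64(23.2), np.float64(12.5)), (200, np.float64(23.8), np.float64(6.5)), (210, np.float64(23.2), np.float64(6.0)), (220, np.float64(23.4), np.float64(7.5)), (230, np.float64(21.8), np.float64(0.5)), (240, np.float64(21.0), np.float64(0.5)), (250, np.float64(25.6), np.float64(0.5)), (260, np.float64(21.6), np.float64(0.5)), (270, np.float64(20.0), np.float64(0.0)), (280, np.float64(27.8), np.float64(0.5)), (290, np.float64(28.8), np.float64(1.0)), (300, np.float64(25.4), np.float64(0.5)), (310, np.float64(26.6), np.float64(1.0)), (320, np.float64(22.0), np.float64(0.5)), (330, np.float64(28.0), np.float64(3.0)), (340, np.float64(23.6), np.float64(3.0)), (350, np.float64(24.0), np.float64(3.0))]
```

Call:
jog_arm(
  plan=[
    {"x": 0.0105, "y": -0.004, "z": 0.03, "wx": 0.0006, "wy": 0, "wz": 0},
    {"x": 0.0105, "y": -0.004, "z": 0.06, "wx": 0.0006, "wy": 0, "wz": 0},
    {"x": 0.0105, "y": -0.004, "z": 0.085, "wx": 0.0006, "wy": 0, "wz": 0},
    {"x": 0.0105, "y": -0.004, "z": 0.085, "wx": 0.0006, "wy": 0, "wz": 0},
    {"x": 0.0105, "y": -0.004, "z": 0.085, "wx": 0.0006, "wy": 0, "wz": 0},
  ],
)

```text
t: 20.53
eef_pos: [0.5522, 0.222, 0.1488]
tool_rot: [-0.0, 0.665, 0.746, -0.0]
contact_force: [0.4, -0.1, -1.0]
gripper_width: 0.329
```

Run:
```python
from h import *
o,e,r=pose(); print(e,o['contact_force'],togo([.5526,.2219,.125],down(np.radians(6.65))))
```

```text
[0.55217983 0.22196061 0.14878443] [ 0.40892763 -0.10951539 -0.98670741] (array([-0.0005,  0.0022,  0.1189]), array([-0.0003,  0.0001, -0.0004]))
```

Aligned within half a millimetre; descend into the ring and well gently.

Call:
jog_arm(
  plan=[
    {"x": 0, "y": 0.002, "z": 0.02, "wx": 0, "wy": 0, "wz": 0},
    {"x": 0, "y": 0.002, "z": 0.04, "wx": 0, "wy": 0, "wz": 0},
    {"x": 0, "y": 0.002, "z": 0.06, "wx": 0, "wy": 0, "wz": 0},
    {"x": 0, "y": 0.002, "z": 0.08, "wx": 0, "wy": 0, "wz": 0},
    {"x": 0, "y": 0.002, "z": 0.08, "wx": 0, "wy": 0, "wz": 0},
  ],
)

```text
t: 20.95
eef_pos: [0.5523, 0.2218, 0.1319]
tool_rot: [-0.0, 0.665, 0.747, -0.001]
contact_force: [-0.8, 0.0, -0.7]
gripper_width: 0.327
```

Call:
jog_arm(
  plan=[
    {"x": 0, "y": 0, "z": 0.03, "wx": 0, "wy": 0, "wz": 0},
    {"x": 0, "y": 0, "z": 0.06, "wx": 0, "wy": 0, "wz": 0},
    {"x": 0, "y": 0, "z": 0.09, "wx": 0, "wy": 0, "wz": 0},
    {"x": 0, "y": 0, "z": 0.11, "wx": 0, "wy": 0, "wz": 0},
    {"x": 0, "y": 0, "z": 0.11, "wx": 0, "wy": 0, "wz": 0},
  ],
)

```text
t: 21.37
eef_pos: [0.5522, 0.2211, 0.1089]
tool_rot: [0.0, 0.666, 0.746, -0.001]
contact_force: [1.1, -2.2, -3.0]
gripper_width: 0.331
```

Call:
jog_arm(
  plan=[
    {"x": 0, "y": 0, "z": 0.015, "wx": 0, "wy": 0, "wz": 0},
    {"x": 0, "y": 0, "z": 0.03, "wx": 0, "wy": 0, "wz": 0},
    {"x": 0, "y": 0, "z": 0.045, "wx": 0, "wy": 0, "wz": 0},
    {"x": 0, "y": 0, "z": 0.045, "wx": 0, "wy": 0, "wz": 0},
    {"x": 0, "y": 0, "z": 0.045, "wx": 0, "wy": 0, "wz": 0},
  ],
)

```text
t: 21.78
eef_pos: [0.5523, 0.2212, 0.0999]
tool_rot: [0.0, 0.666, 0.746, -0.001]
contact_force: [1.6, -1.5, 0.8]
gripper_width: 0.326
```

Call:
jog_arm(
  plan=[
    {"x": 0, "y": 0, "z": 0.01, "wx": 0, "wy": 0, "wz": 0},
    {"x": 0, "y": 0, "z": 0.02, "wx": 0, "wy": 0, "wz": 0},
    {"x": 0, "y": 0, "z": 0.02, "wx": 0, "wy": 0, "wz": 0},
    {"x": 0, "y": 0, "z": 0.02, "wx": 0, "wy": 0, "wz": 0},
  ],
)

```text
t: 22.12
eef_pos: [0.5524, 0.2211, 0.096]
tool_rot: [0.0, 0.666, 0.746, -0.001]
contact_force: [1.1, -1.1, 4.4]
gripper_width: 0.326
```

Call:
jog_arm(
  plan=[
    {"x": 0, "y": 0, "z": 0.01, "wx": 0, "wy": 0, "wz": 0},
    {"x": 0, "y": 0, "z": 0.015, "wx": 0, "wy": 0, "wz": 0},
    {"x": 0, "y": 0, "z": 0.015, "wx": 0, "wy": 0, "wz": 0},
    {"x": 0, "y": 0, "z": 0.015, "wx": 0, "wy": 0, "wz": 0},
  ],
)

```text
t: 22.45
eef_pos: [0.5524, 0.2212, 0.0932]
tool_rot: [0.0, 0.666, 0.746, -0.001]
contact_force: [0.6, -2.1, 4.2]
gripper_width: 0.329
```

Call:
jog_arm(
  plan=[
    {"x": 0, "y": 0, "z": 0.01, "wx": 0, "wy": 0, "wz": 0},
    {"x": 0, "y": 0, "z": 0.01, "wx": 0, "wy": 0, "wz": 0},
    {"x": 0, "y": 0, "z": 0.01, "wx": 0, "wy": 0, "wz": 0},
  ],
)

```text
t: 22.7
eef_pos: [0.5524, 0.2212, 0.0915]
tool_rot: [-0.0, 0.666, 0.746, -0.001]
contact_force: [-0.2, -1.4, 5.3]
gripper_width: 0.325
```

Call:
jog_arm(
  plan=[
    {"x": 0, "y": 0, "z": 0.01, "wx": 0, "wy": 0, "wz": 0},
    {"x": 0, "y": 0, "z": 0.01, "wx": 0, "wy": 0, "wz": 0},
    {"x": 0, "y": 0, "z": 0.01, "wx": 0, "wy": 0, "wz": 0},
  ],
)

```text
t: 22.95
eef_pos: [0.5525, 0.2212, 0.0911]
tool_rot: [-0.001, 0.666, 0.746, -0.001]
contact_force: [-5.2, -3.8, 18.7]
gripper_width: 0.328
```

Run:
```python
from h import *
for n in('scene','top','scene','top'):
    cams.read_camera(n); 
    for k,z in(('cover_lip',.175),('spatula_grip',.007),('vial_red_cap',.079),('vial_white_cap',.079),('vial_blue_cap',.099)): print(n,k,[(np.round(at_z(n,q['location'],z)[:2],3),round(q['confidence'],2)) for q in finder.place_of(n,k)][:3])
    o,e,r=pose(); print(o['t'],e.round(4),np.round(o['contact_force'],1),r.as_matrix()[:,2].round(3))
print('expected lip at 1.9rad',CELL+CX*(.045+.1*np.sin(.33)))
```

```text
scene cover_lip [(array([0.611, 0.177]), 0.74), (array([0.545, 0.298]), 0.66)]
scene spatula_grip [(array([ 0.459, -0.125]), 0.91), (array([ 0.573, -0.034]), 0.91), (array([0.334, 0.177]), 0.68)]
scene vial_red_cap [(array([ 0.578, -0.285]), 0.73)]
scene vial_white_cap [(array([ 0.577, -0.224]), 0.71)]
scene vial_blue_cap [(array([ 0.629, -0.431]), 0.71), (array([0.562, 0.22 ]), 0.54)]
23.25 [0.5525 0.2212 0.0911] [-5.2 -3.7 17.7] [-0.002 -0.    -1.   ]
top cover_lip []
top spatula_grip [(array([0.329, 0.169]), 0.86), (array([ 0.576, -0.031]), 0.83)]
top vial_red_cap [(array([ 0.574, -0.287]), 0.48)]
top vial_white_cap [(array([ 0.567, -0.233]), 0.72)]
top vial_blue_cap [(array([ 0.604, -0.431]), 0.75), (array([0.55 , 0.216]), 0.52)]
23.55 [0.5526 0.2212 0.0911] [-4.8 -3.8 18.2] [-0.002 -0.    -1.   ]
scene cover_lip [(array([0.545, 0.297]), 0.55)]
scene spatula_grip [(array([ 0.574, -0.032]), 0.96), (array([ 0.459, -0.122]), 0.83), (array([0.338, 0.173]), 0.61)]
scene vial_red_cap [(array([ 0.577, -0.282]), 0.79)]
scene vial_white_cap [(array([ 0.566, -0.226]), 0.98)]
scene vial_blue_cap [(array([ 0.635, -0.429]), 0.77), (array([0.549, 0.232]), 0.61)]
23.85 [0.5526 0.2212 0.0911] [-5.  -3.4 18.6] [-0.002 -0.    -1.   ]
top cover_lip [(array([ 0.546, -0.266]), 0.65)]
top spatula_grip [(array([ 0.451, -0.11 ]), 0.72), (array([ 0.581, -0.038]), 0.68), (array([0.348, 0.17 ]), 0.68)]
top vial_red_cap [(array([ 0.571, -0.29 ]), 0.51)]
top vial_white_cap [(array([ 0.566, -0.232]), 0.7)]
top vial_blue_cap [(array([ 0.603, -0.436]), 0.66)]
24.15 [0.5525 0.2212 0.0911] [-4.9 -2.5 19. ] [-0.002 -0.    -1.   ]
expected lip at 1.9rad [0.54203627 0.29688353 0.        ]
```

The readings are steady: an upward force of about 18.5 N, TCP height 91.1 mm (20 mm above its height in the rack, as the collar geometry predicts), cover lip at the expected 1.9 rad position. Handing in.

```bash
python3 -c "
from station import bot; print(bot.hand_in())"
```

```text
the job is handed in; nothing more can be done
None
```

The job is done and handed in at about 24 s of the allowed 72 s; the hand-in gives no verdict.

- **Cover:** I levered it up with the black and yellow spatula and pushed it until it met its end of travel at about 8 N. The scene camera put the lip at (0.545, 0.297) against an expected (0.542, 0.297) at 1.9 rad.
- **Spatula:** I lowered it to the bench close to where it had been and let go. The networks found it there afterwards; I did not view a picture of it lying there.
- **Vial:** The blue-capped vial is in the well, pressed down and still held. Hand height stopped at 91.1 mm, exactly 20 mm above its height at the rack grasp, as the geometry predicts for the collar on the ring. The upward force was about 5 N against the plunger alone, then rose to a steady 18–19 N at the stop.
- **Other things:** The white and red vials were still where they started. I never went near the reagent bottle or the look-alikes; the bottle was not measured again at the end.

**Disagreements and leftovers:**
- The scene and wrist cameras differed by about 3 mm on the ring. I used the wrist camera, because it also measured how the vial sat in the hand.
- About 5 N of sideways force remains on the held vial.
- One low-confidence top-camera detection placed the cover lip near the rack, which is a false hit.

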